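# Trim the portion of a cream depositor and lock it again

## Robot

A 7-joint arm with a two-finger parallel gripper is mounted at the origin on the work surface. World frame = base frame: x ahead of the robot, y to its left, z up, the work surface at z = 0. Lengths are in m, angles in rad, forces in N, time in s.
With the tool pointing down it reaches from about 0.4 to 0.875 m from the base axis. Payload 19.3 kg.
Tool frame: the origin (TCP) lies at the very end of the fingers, on their centre line; the grasp point (between the pads) lies bot.grasp_offset behind it (bot.grasp_offset is the distance from the TCP to the grasp point, in m); z points along the fingers, y is the direction in which the jaws open and shut (so a half turn about z gives the same grasp; the last joint's range is limited). The gripper opens to 85 mm and grips with 20 to 120 N. Pads are 22 mm wide; open, the fingers measure 114 mm over their backs; the gripper's body (76 mm by 85 mm) begins 54 mm behind the grasp point. The pads swing forward as they close: fully open they stand 13 mm farther back than shut.
Start: joints at [1.038, 0.521, -0.036, 1.599, 0.021, 1.021, -0.113], TCP at [0.279, -0.559, 0.206] pointing down, gripper open.
Joint ranges: [-2.91, 2.91], [-0.3, 2.13], [-1.5, 1.42], [0.17, 2.43], [-1.26, 4.41], [0.16, 1.93], [-2.52, 2.52]. Speed limits (rad/s): [1.89, 1.89, 2.39, 2.39, 3.01, 3.01, 3.01].

## Interface

Orientations are given as [roll, pitch, yaw] about the fixed x, y, z axes, in that order (R = Rz(yaw) Ry(pitch) Rx(roll)).
In Python, from workcell import bot gives the robot as it stands. The module is installed in compiled form; this text tells all that it offers.
- The arm moves only by the shell command python3 -m handwheel 'ROWS' [OPENING] [FORCE]. ROWS is JSON, a list of rows, each a list of 6 numbers: the shift along the tool's x, y, z as a fraction of full scale, then the turn, a rotation vector about the tool's x, y, z as a fraction of full scale. In form: [[x, y, z, rx, ry, rz], ...]. A call has 1 to 8 rows; each row shifts and turns the commanded pose from where the row before left it, along the tool's axes as they then stand; what a row does not reach is not made up. Full scale, the value 1, is 0.025 m for a shift and 360 degrees for a turn. A row lasts 1/8 s, in which the tool goes at most 62.5 mm and 10.7 degrees, less where a joint would pass 70% of its speed; a pose out of reach is approached as far as the arm can. A call with a number of a shift or a turn outside -1 to 1 is refused whole. A call with a gripper value outside its range is refused whole. OPENING is the closure, from -1 (fully open) to 1 (shut), set as the call begins (- or left out, the last holds). The fingers move at their own pace and stop on an object; FORCE is the grip in N (left out, the last holds). Time passes only in rows, so rows that do not move let the fingers close. It gives the time, the measured TCP pose, the force and the opening at its end, in the units of the state.
- bot.observe(): the state, without advancing time (a new reading comes with each control period).
- bot.grab_frame(name): name is "side" or "top"; returns a dict with "pixels" (400x640x3 uint8, blue, green, red), "vertical_fov" (degrees; the focal length in pixels is half the picture's height over the tangent of half this angle, whatever the lens; pixels are square), "cx", "cy" (the principal point, pixels), "R" (3x3) and "t" (3): a world point X has camera coordinates R X + t. Camera axes: x right, y down, z forward; pixel columns grow to the right and rows downward; lengths in m; the calibration is good to about 2 mm. A picture is of the moment at which its call begins. There is no depth.
- bot.job_done(): hands the job in, once; it reports no verdict.
Trained networks look in a picture, given as the dict that the camera call returned (one of the last four; its "shot" number tells which), for a name from the list of things; names that differ only in an ending like _2 or _b are one class to them, and where a whole thing is asked for, a point or a joint stands for the part that bears it (a point fixed in the world has none). Each returns a list of dicts, best first, with "score" (0 to 1); they miss things now and then, are a little off and sometimes report something else, mostly with a low value. They report only what shows in the picture. A call takes as long as a camera call.
- bot.trace(picture, thing): "region" (400x640 bool, what is visible of it) and "point" ([column, row] in pixels, amid what is visible of it).
The state is a dict: "clock": time; "qpos": joint angles; "qd": joint speeds; "joint_efforts": joint torques, N m; "position": TCP position; "tool_rot": TCP orientation; "force": force on the tool from outside, world axes, zero at the start; "moment": the same for the moment, N m; "grip_width": finger opening in m.
Only numpy, scipy, OpenCV 4.12 (cv2) and the standard library are available. Lean on these libraries where they do the work, as an engineer would, in place of code of your own. Each camera call takes 0.05 s, during which the arm holds its last target.

## Task

Reduce the portion on the cream depositor: slacken the lock ring under the portion knob by its handle (anticlockwise), turn the knob clockwise until its pointer stands at the marker clip on the scale, then turn the lock ring back until it is firmly hand-tight, without overtightening it. Never force the knob while the ring still clamps it, and leave the marker clip and the other things on the bench as they are.

Things in the scene. Friction and masses are not known exactly. Their poses are not given: they have to be found in the camera images.
- depositor: bench cream depositor, fixed: steel base plate (250 x 460 mm, top 32 mm high), upright dosing cylinder under a square 118 mm cap, lidded hopper (208 mm across, 338 mm high) at +y 270 mm. Origin on the bench under the cylinder's axis, z up; scale, lock ring and knob share this axis. The scale is a steel disc on the cap, 116 mm across, 153 mm high. All heights are above the bench, at the start
- portion_knob (a joint): angle of the portion knob in rad, anticlockwise (from above) counts up; 0 to 0.1 at the start, lower is a smaller portion; stops at -1.75 and 0.6. It turns lightly (about 0.1 N m) when the ring is slack; a tight ring brakes it by friction. Knob and pointer sink 3 mm per rad turned clockwise
- knob_grip (a point): middle of the knob's black T-grip, on the axis, 206 mm high. The T-grip is an upright slab 46 mm long, 13 mm thick, from 183 to 217 mm high, on a round skirt 44 mm across (177 to 183 mm). This point's x axis runs along the slab towards the pointer, z is up
- pointer_tip (a point): tip of the steel pointer on the knob's skirt, 45 mm from the axis, 178 mm high, in line with the slab; it turns with the knob
- marker_tip (a point): inner end of the marker, a small dark clip (14 x 9 x 7 mm) on the rim of the scale, 47 mm from the axis, 160 mm high, 0.5 to 1.2 rad clockwise of the pointer at the start. The pointer is at the marker when both tips lie on one radius from the axis
- handle_grip (a point): a point on the lock ring's handle: an upright black post, 16 mm across, 159 to 205 mm high, 85 mm from the axis; the point is on its centre line 192 mm high. A rod (11 mm thick, 166 mm high) joins its foot to the ring. The post swings about the machine's axis with the ring and sinks 4 mm per rad turned clockwise, so it is best pushed round between loosely set fingers
- lock_ring: knurled steel ring, 69 mm across, 160 to 172 mm high, round the neck under the knob; origin on the axis, x axis towards its handle. Clockwise (from above) tightens. At the start it is nipped, not fully tight; slack once turned 0.45 rad anticlockwise, then free (1 to 2 N at the post). Once the portion is reduced it tightens 0.5 to 1.2 rad further clockwise than it stood at the start
- lock_washer: keyed sleeve hidden in the ring, which presses it on the knob's collar. Feel of tightening, as the push along its arc at the post: 1 to 2 N while free, then rising over some 0.4 rad, at the end 1 N per 2 to 3 mm; about 12 N is firmly hand-tight, under 9 N is not tight, over 17 N is too much. Push slowly, in steps of 2 mm: while it moves fast the push reads wrong. The ring stays where it is left and keeps clamping
- brioche: glazed brioche ring, 210 mm across, 60 mm high, right of the machine; origin under its centre
- tin_filled: tartlet tin, 72 mm across, 22 mm high, on the machine's base plate under the outlet nozzle
- tin_spare: the same kind of tin on the bench, right of the machine and behind it
- spoon: steel spoon, 150 mm, lying on the base plate on the robot's side of the machine
- scraper: dough scraper, 140 mm, lying on the bench on the right
- sugar_shaker: aluminium shaker, 70 mm across, 130 mm high, far right on the bench
- brush: pastry brush, 200 mm, lying on the bench near the robot

How it is judged:
On the way, in this order (a step that is already met when the one before it is completed fails the run):
1. the lock ring is slackened, and the knob has not been forced round before it let go (contact force between lock_ring and lock_washer below 3 N and distance of pointer_tip from where it was at the start of the episode below 0.008 m), for 0.2 s.
2. with the ring slack, the pointer is turned to the marker (horizontal distance between pointer_tip and marker_tip below 0.0035 m and contact force between lock_ring and lock_washer below 3 N), for 0.2 s.
At the end, for the whole second after the job is handed in: the lock ring is firmly tight and stays so (it presses on its sleeve with 50 to 125 N, about 9 to 18 N at the post) and the pointer tip is within 3.5 mm of the marker tip, seen from above; everything is at rest (contact force between lock_ring and lock_washer between 50 and 125 N and horizontal distance between pointer_tip and marker_tip below 0.0035 m and angular speed of lock_ring below 0.05 rad/s); the robot touches nothing.
It fails at once if the lock ring is overtightened (it presses on its sleeve with more than 125 N, about 18 N at the post) (contact force between lock_ring and lock_washer above 125 N).
It fails at once if the marker clip is shifted (distance of marker_tip from where it was at the start of the episode above 0.003 m).
It fails at once if another thing on the bench or the machine is shoved by more than 20 mm (distance of any of brioche, tin_filled, tin_spare, spoon, scraper, sugar_shaker, brush from where it was at the start of the episode above 0.02 m).
It also fails if it takes over 72 s, if anything falls off the work surface, if the arm or the gripper's body presses on something with over 40 N, if the wrist force passes 120 N, or if a joint passes its speed limit or range.

## Working session

There is one attempt and no reset: what is moved stays moved. The work goes in short steps, Python scripts to look and compute and a shell command to move; the robot and the scene stay as the last step left them, time stands still between calls to the robot, and variables do not carry over. Pictures are saved under pics/ and viewed, and the job is handed in when it is done.

```bash
mkdir -p pics
python3 - <<'E'
from workcell import bot
import cv2,numpy as np,pickle
s=bot.observe(); print({k:np.round(v,4).tolist() for k,v in s.items()}, bot.grasp_offset)
for n in ["side","top"]:
    f=bot.grab_frame(n); cv2.imwrite(f"pics/{n}0.png",f["pixels"]); pickle.dump(f,open(f"{n}0.pkl","wb"))
    print(n,f["vertical_fov"],f["cx"],f["cy"],np.round(f["R"],4).tolist(),np.round(f["t"],4).tolist())
    for th in ["depositor","portion_knob","pointer_tip","marker_tip","handle_grip","lock_ring","knob_grip"]:
        try:
            r=bot.trace(f,th)
            print(n,th,[(round(x["score"],2),np.round(x["point"],1).tolist(),int(x["region"].sum())) for x in r[:3]])
        except Exception as e: print(th,e)
print(bot.observe()["clock"])
E
```

```text
{'clock': 0.0, 'qpos': [1.0378, 0.522, -0.0363, 1.6, 0.0212, 1.0211, -0.1128], 'qd': [-0.0014, -0.0011, 0.0005, -0.0007, 0.0004, 0.0008, 0.001], 'joint_efforts': [-0.0003, -92.7077, 1.9802, -36.9918, 0.0178, 0.0083, -0.0001], 'position': [0.2788, -0.559, 0.2059], 'tool_rot': [-3.1404, 0.0001, 0.4627], 'force': [0.0195, -0.8104, 0.4923], 'moment': [0.0005, 0.0558, 0.0819], 'grip_width': 0.0852} 0.0187
side 42.35496312735931 321.14859474044516 185.66050586007822 [[0.9289, -0.3699, -0.0194], [-0.2614, -0.6176, -0.7418], [0.2624, 0.6941, -0.6703]] [-0.4961, 0.1866, 1.7804]
side depositor [(0.88, [309.9, 127.7], 5234), (0.37, [312.8, 145.4], 99)]
side portion_knob [(0.7, [316.5, 143.9], 112)]
side pointer_tip []
side marker_tip []
side handle_grip [(0.68, [310.3, 152.5], 204)]
side lock_ring [(0.54, [311.6, 153.1], 204)]
side knob_grip []
top 55.743219151626114 315.58278833897594 195.8303891512371 [[0.0078, -0.9997, 0.024], [-0.9918, -0.0108, -0.1277], [0.1279, -0.0228, -0.9915]] [-0.0748, 0.5233, 1.1245]
top depositor [(0.74, [195.2, 172.2], 16399)]
top portion_knob [(0.75, [256.9, 178.2], 237)]
top pointer_tip [(0.52, [260.5, 178.8], 237)]
top marker_tip []
top handle_grip [(0.67, [268.3, 188.3], 398)]
top lock_ring [(0.86, [268.3, 184.2], 435)]
top knob_grip [(0.63, [258.1, 179.5], 208)]
0.8
```

Run:
```python
import cv2
t=cv2.imread("pics/top0.png"); s=cv2.imread("pics/side0.png")
cv2.imwrite("pics/topz.png",cv2.resize(t[120:240,190:340],None,fx=5,fy=5,interpolation=cv2.INTER_CUBIC))
cv2.imwrite("pics/sidez.png",cv2.resize(s[90:210,240:390],None,fx=5,fy=5,interpolation=cv2.INTER_CUBIC))
```

```text
(no output)
```

View pics/top0.png

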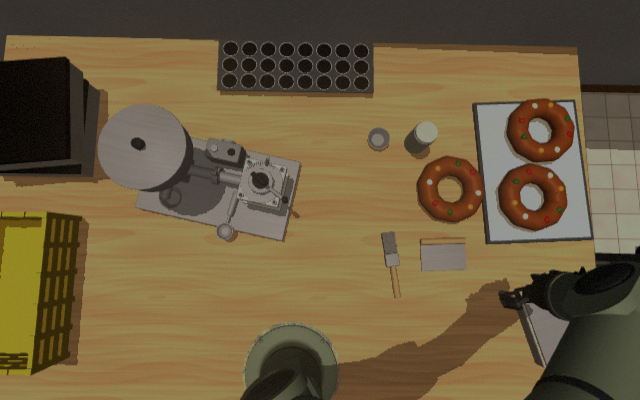

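View pics/side0.png

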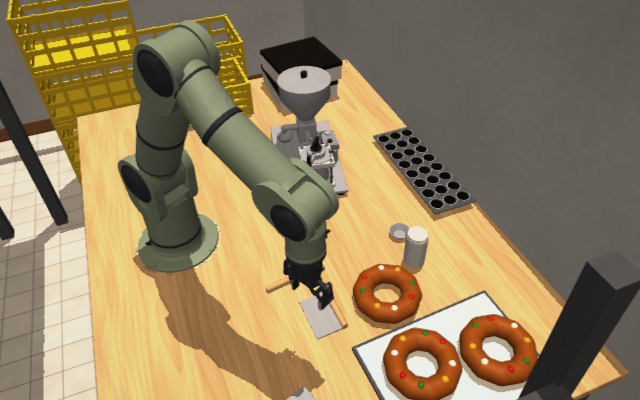

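View pics/topz.png

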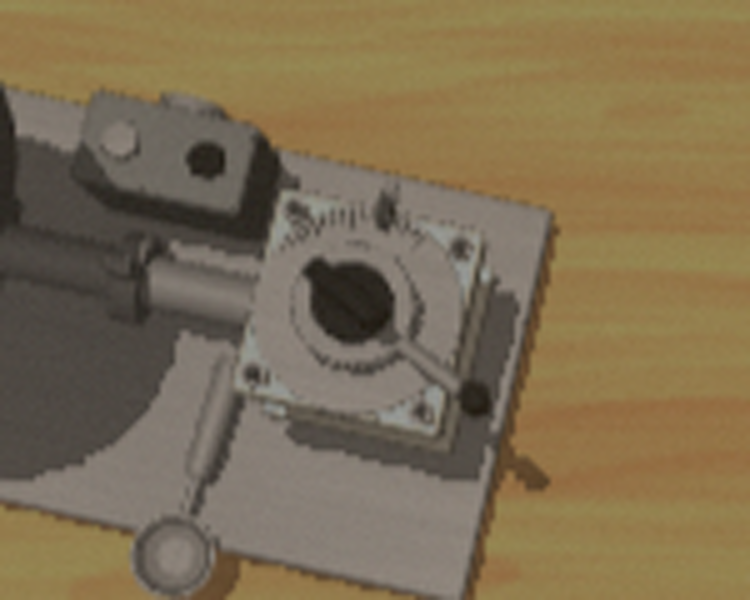

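View pics/sidez.png

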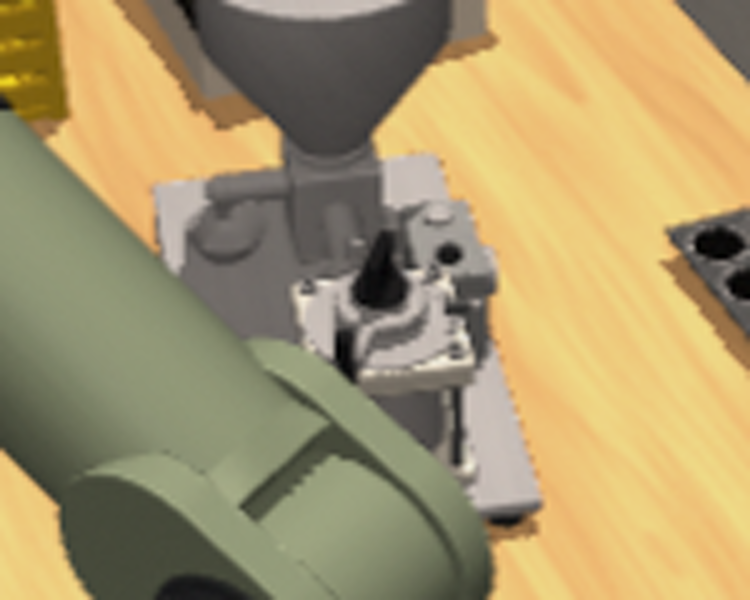

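```bash
cat > h.py <<'E'
import numpy as np,cv2,pickle
def fl(f): return 200/np.tan(np.radians(f["vertical_fov"]/2))
def proj(f,X):
    X=np.atleast_2d(X); c=X@np.array(f["R"]).T+np.array(f["t"]); F=fl(f)
    return np.c_[f["cx"]+F*c[:,0]/c[:,2], f["cy"]+F*c[:,1]/c[:,2]]
def back(f,uv,z):
    R=np.array(f["R"]);t=np.array(f["t"]);F=fl(f)
    d=R.T@np.array([(uv[0]-f["cx"])/F,(uv[1]-f["cy"])/F,1.]); o=-R.T@t
    return o+d*(z-o[2])/d[2]
def circ(c,r,z,n=90):
    a=np.linspace(0,2*np.pi,n); return np.c_[c[0]+r*np.cos(a),c[1]+r*np.sin(a),0*a+z]
E
python3 - <<'E'
from h import *
f=pickle.load(open("top0.pkl","rb"))
# zoom x5 crop origin (190,120): orig = z/5+crop (cubic centre shift -0.4)
def o(u,v): return (u/5+190-0.4, v/5+120-0.4)
print("post top",back(f,o(473,398),.205))
print("marker",back(f,o(387,212),.160))
print("disc c guess",back(f,o(360,310),.153))
c=back(f,o(360,310),.153)
for w in [("screw",296,212),("s",462,247),("s",425,412),("s",254,374)]: print(back(f,o(*w[1:]),.15))
im=cv2.resize(f["pixels"][140:220,220:310],None,fx=8,fy=8,interpolation=cv2.INTER_CUBIC)
g=cv2.createCLAHE(4,(4,4)).apply(cv2.cvtColor(im,cv2.COLOR_BGR2GRAY))
cv2.imwrite("pics/topzz.png",g)
E
```

```text
post top [0.49227193 0.01562442 0.205     ]
marker [0.60024102 0.0675001  0.16      ]
disc c guess [0.54657488 0.08174913 0.153     ]
[0.60177511 0.11896783 0.15      ]
[0.58316298 0.02659198 0.15      ]
[0.49080402 0.04509393 0.15      ]
[0.51080565 0.1391843  0.15      ]
```

View pics/topzz.png

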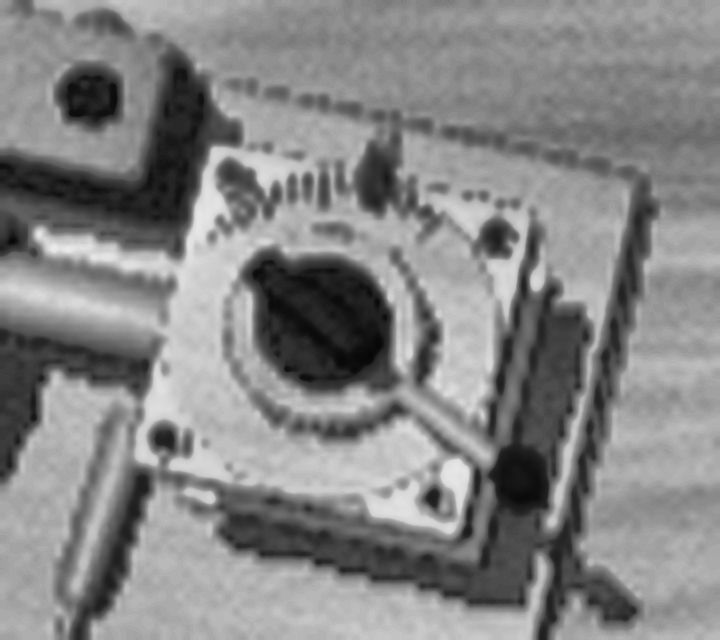

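Run:
```python
from h import *
for n,(r0,r1,c0,c1) in {"top":(140,220,220,310),"side":(120,175,285,345)}.items():
    f=pickle.load(open(n+"0.pkl","rb")); k=8 if n=="top" else 12
    im=cv2.resize(f["pixels"][r0:r1,c0:c1],None,fx=k,fy=k,interpolation=cv2.INTER_CUBIC)
    lab=cv2.cvtColor(im,cv2.COLOR_BGR2LAB); lab[...,0]=cv2.createCLAHE(3,(3,3)).apply(lab[...,0]); raw=cv2.cvtColor(lab,cv2.COLOR_LAB2BGR)
    cv2.imwrite(f"pics/{n}_c.png",raw)
    c=np.array([.5466,.0822])
    def pl(P,col,closed=False):
        q=(proj(f,P)-[c0,r0]+0.5)*k-0.5
        cv2.polylines(raw,[np.round(q).astype(int).reshape(-1,1,2)],closed,col,1)
    pl(circ(c,.058,.153),(0,255,0)); pl(circ(c,.022,.180),(0,255,255)); pl(circ(c,.0345,.172),(255,255,0))
    for a,col in [(0.75,(0,0,255)),(-.264,(255,0,255))]:
        u=np.array([np.cos(a),np.sin(a)]);v=np.array([-u[1],u[0]])
        if col[0]==0:
            pl(np.array([[*(c+s*.023*u+w*.0065*v),.217] for s,w in [(1,1),(1,-1),(-1,-1),(-1,1)]]),col,True)
            pl(np.array([[*(c+.02*u),.178],[*(c+.045*u),.178]]),col)
        else: pl(np.array([[*(c+s*u+w*.0045*v),.16] for s,w in [(.047,1),(.047,-1),(.061,-1),(.061,1)]]),col,True)
    p=np.array([.4923,.0156]); pl(circ(p,.008,.205),(0,128,255))
    cv2.imwrite(f"pics/{n}_o.png",raw)
print(np.linalg.norm(p-c),np.arctan2(*(p-c)[::-1]))
```

```text
0.08593049516906087 -2.25480636015236
```

View pics/top_o.png

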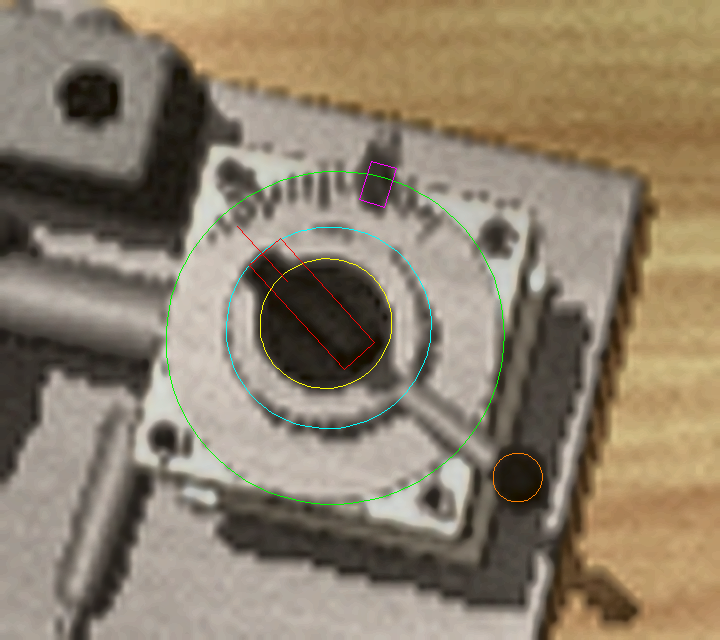

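View pics/side_o.png

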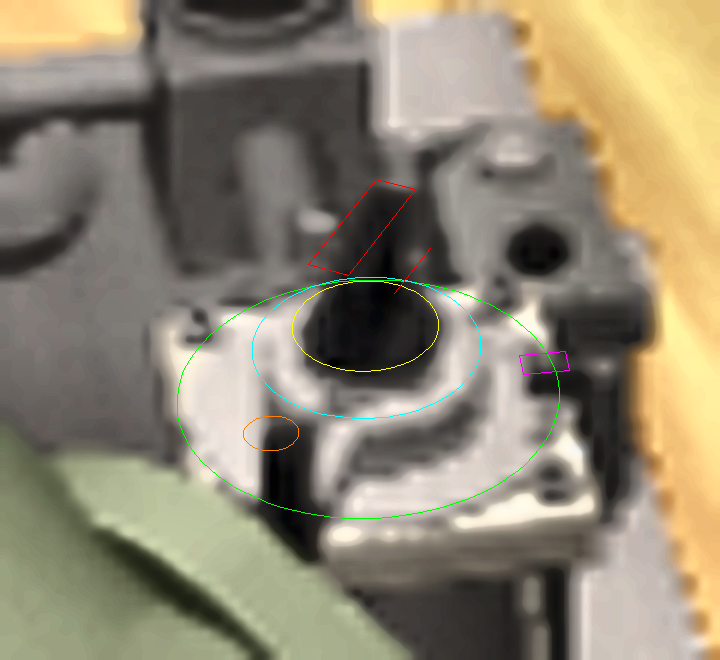

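View pics/side_c.png

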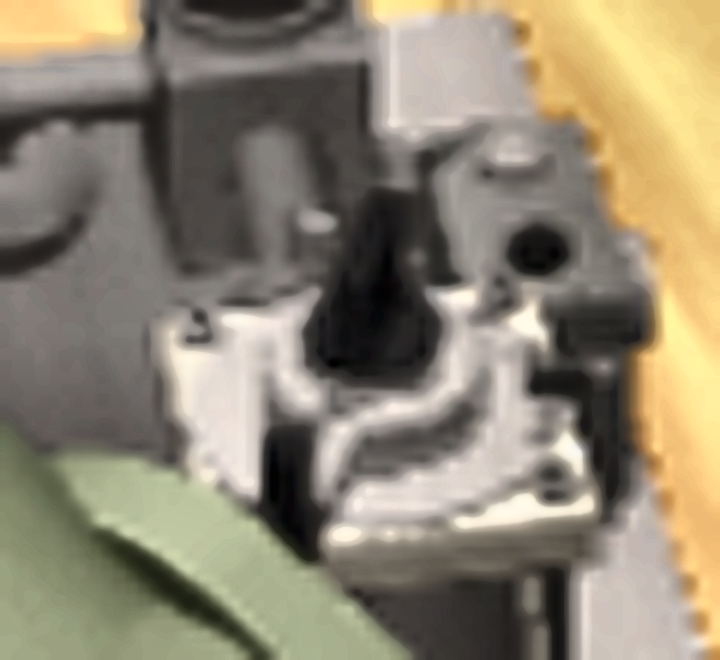

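View pics/top_c.png

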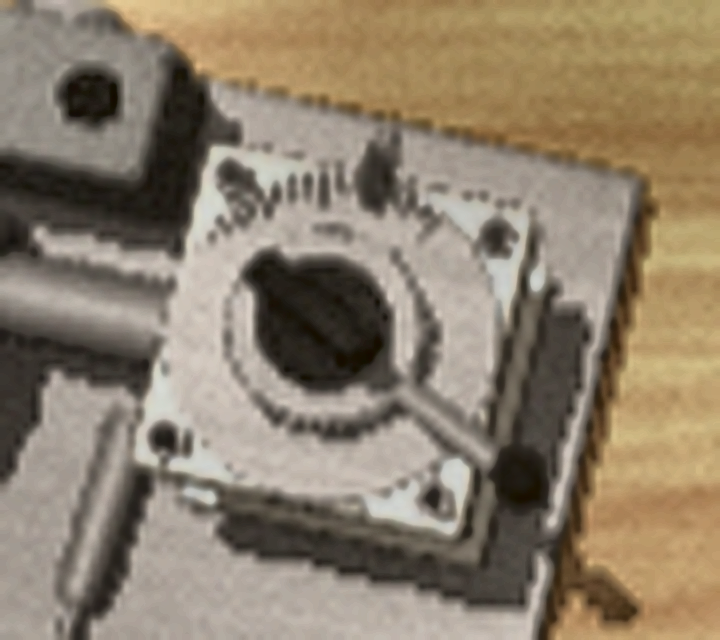

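Run:
```python
from h import *
f=pickle.load(open("top0.pkl","rb"))
im=f["pixels"][150:205,235:290]
g=np.clip((im.astype(float)/255)**0.5*255*1.3,0,255).astype(np.uint8)
k=10
o=cv2.resize(g,None,fx=k,fy=k,interpolation=cv2.INTER_CUBIC)
cv2.imwrite("pics/kn.png",o)
print(back(f,(260,181),.2)-(-np.array(f["R"]).T@f["t"]))
```

```text
[ 0.16454512  0.12374769 -0.98356653]
```

View pics/kn.png

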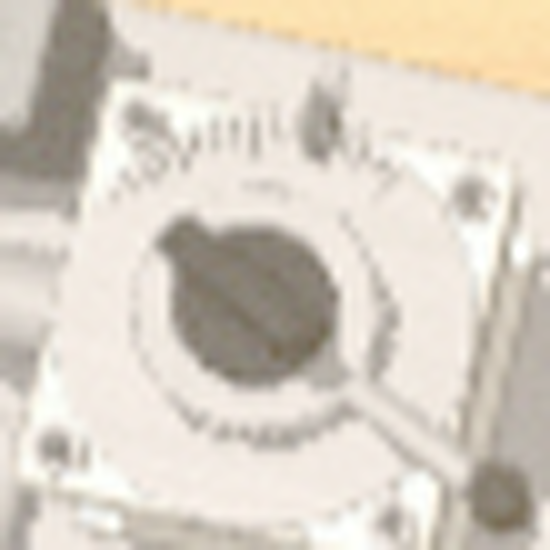

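Run:
```python
from h import *
f=pickle.load(open("top0.pkl","rb"))
def o(u,v,k=10,c0=235,r0=150): return ((u+.5)/k-.5+c0,(v+.5)/k-.5+r0)
print("skirt", back(f,o(255,304),.181))
# disc: fit circle to light->dark edges? sample radial gradient for candidate centres
g=cv2.GaussianBlur(f["pixels"],(0,0),0.7).astype(np.float32).mean(2)
def samp(P):
    q=proj(f,P).astype(np.float32); return cv2.remap(g,q[:,0].reshape(-1,1),q[:,1].reshape(-1,1),cv2.INTER_CUBIC).ravel()
from itertools import product
def score(c,r,z,d=.0015):
    return np.mean(samp(circ(c,r+d,z))-samp(circ(c,r-d,z)))
for name,r,z,rs in [("skirt",.022,.182,(.020,.021,.022,.023)),("ring",.0345,.172,(.0335,.0345,.0355)),("disc",.058,.153,(.057,.058,.059)),("scalecap",.0,0,())]:
    best=[]
    for rr in rs:
        for dx,dy in product(np.arange(-.006,.0061,.0005),repeat=2):
            c=(.5466+dx,.0826+dy); best.append((abs(score(c,rr,z)),round(rr,4),round(c[0],4),round(c[1],4)))
    best.sort(reverse=True); print(name,best[:3])
for c in [(.5466,.0826),(.547,.0832)]:
    for z in (.217,.183): print(z,(proj(f,[*c,z])-[235,150]+.5)*10-.5)
    p=back(f,o(178,235),.217)[:2]-c; print("slab tip",p,np.hypot(*p),np.arctan2(p[1],p[0]))
    for a in (0.75,0.85): 
        print(a,[((proj(f,[c[0]+r*np.cos(a),c[1]+r*np.sin(a),z])-[235,150]+.5)*10-.5).round(0).tolist() for r,z in ((.023,.217),(-.023,.217),(.045,.178))])
    m=back(f,o(320,125),.160)[:2]-c; print("mk",np.hypot(*m),np.arctan2(m[1],m[0]))
    h=back(f,o(498,497),.205)[:2]-c; print("post",np.hypot(*h),np.arctan2(h[1],h[0]))
```

```text
skirt [0.54636266 0.08260137 0.181     ]
skirt [(np.float32(36.713383), 0.022, np.float64(0.5456), np.float64(0.0826)), (np.float32(36.659584), 0.022, np.float64(0.5461), np.float64(0.0826)), (np.float32(36.519924), 0.022, np.float64(0.5456), np.float64(0.0821))]
ring [(np.float32(13.288505), 0.0355, np.float64(0.5441), np.float64(0.0816)), (np.float32(13.250777), 0.0355, np.float64(0.5436), np.float64(0.0816)), (np.float32(13.23999), 0.0355, np.float64(0.5436), np.float64(0.0811))]
disc [(np.float32(7.04768), 0.058, np.float64(0.5406), np.float64(0.0846)), (np.float32(6.9934), 0.057, np.float64(0.5406), np.float64(0.0836)), (np.float32(6.9793615), 0.058, np.float64(0.5406), np.float64(0.0841))]
scalecap []
0.217 [[238.08771553 279.5104354 ]]
0.183 [[254.11887532 301.85784424]]
slab tip [0.01149398 0.01580843] 0.019545279374846583 0.942126568909106
0.75 [[[179.0, 215.0]], [[297.0, 345.0]], [[145.0, 183.0]]]
0.85 [[[173.0, 221.0]], [[304.0, 338.0]], [[133.0, 195.0]]]
mk 0.05525324155170427 -0.2537065301923484
post 0.08662399693180325 -2.2505934616842143
0.217 [[235.80081313 277.95744384]]
0.183 [[251.90762835 300.35580398]]
slab tip [0.01109398 0.01520843] 0.01882478815918763 0.9405691845104441
0.75 [[[177.0, 213.0]], [[295.0, 343.0]], [[143.0, 182.0]]]
0.85 [[[170.0, 219.0]], [[301.0, 337.0]], [[131.0, 193.0]]]
mk 0.05502085911406332 -0.2660874361042988
post 0.08734209620988931 -2.2498366552273636
```

```bash
cat > st.py <<'E'
import sys,numpy as np
from workcell import bot
C=np.array([.5462,.0826])
s=bot.observe(); p=np.array(s["position"]); r=np.array(s["tool_rot"]); F=np.array(s["force"])
d=p[:2]-C; th=np.arctan2(d[1],d[0]); t=np.array([-np.sin(th),np.cos(th)])
print("t",round(s["clock"],2),"p",p.round(4),"rot",r.round(3),"w",round(s["grip_width"],4),"q",np.round(s["qpos"],2))
print(" r",round(np.hypot(*d),4),"th",round(th,3),"F",F.round(2),"Ftan",round(F[:2]@t,2),"Frad",round(F[:2]@d/np.hypot(*d),2),"M",np.round(s["moment"],2))
if len(sys.argv)>1:  # target: th r z yaw
    a=[float(x) for x in sys.argv[1:]]
    T=C+a[1]*np.array([np.cos(a[0]),np.sin(a[0])]); D=T-p[:2]; y=r[2]
    tx=D@[np.cos(y),np.sin(y)]; ty=D@[np.sin(y),-np.cos(y)]
    dy=(a[3]-y+np.pi)%(2*np.pi)-np.pi
    print(" need rows-units: x %.3f y %.3f z %.3f rz %.4f"%(tx/.025,ty/.025,(p[2]-a[2])/.025,-dy/(2*np.pi)))
E
python3 -m handwheel '[[0,0,-1,0,0,0],[0,0,-1,0,0,0],[0,0,-1,0,0,0],[0,0,-1,0,0,0],[0.3,-0.3,-0.5,0,0,0],[1,-0.95,0,0,0,0],[1,-0.95,0,0,0,0],[1,-0.95,0,0,0,0]]' 0.25
python3 st.py -2.25 0.086 0.25 0.89
```

```text
clock: 1.8
position: [0.3181, -0.45, 0.3185]
tool_rot: [-3.141, 0.0, 0.463]
force: [0.3, -0.8, -0.3]
grip_width: 0.0323
t 1.8 p [ 0.3181 -0.45    0.3185] rot [-3.141  0.     0.463] w 0.0323 q [ 0.9   0.3  -0.07  1.64  0.02  1.2  -0.28]
 r 0.5794 th -1.975 F [ 0.31 -0.82 -0.32] Ftan 0.61 Frad 0.63 M [-0.05 -0.03  0.02]
 need rows-units: x 14.554 y -13.555 z 2.742 rz -0.0679
```

```bash
python3 -m handwheel '[[1,-0.93,0,0,0,0],[1,-0.93,0,0,0,0],[1,-0.93,0,0,0,0],[1,-0.93,0,0,0,0],[1,-0.93,0,0,0,0],[1,-0.93,0,0,0,0],[1,-0.93,0,0,0,0],[1,-0.93,0,0,0,0]]' >/dev/null
python3 -m handwheel '[[1,-0.93,0,0,0,0],[1,-0.93,0,0,0,0],[1,-0.93,0,0,0,0],[1,-0.93,0,0,0,0],[0.8,-0.8,0.4,0,0,-0.02],[0,0,0.8,0,0,-0.024],[0,0,0.8,0,0,-0.024],[0,0,0,0,0,0]]' >/dev/null
python3 st.py -2.25 0.086 0.23 0.89
```

```text
t 3.8 p [ 0.4694 -0.0412  0.2679] rot [-3.139e+00  1.000e-03  8.900e-01] w 0.0321 q [ 0.33  0.23 -0.44  1.89  0.11  1.05 -0.83]
 r 0.1457 th -2.126 F [-0.34 -0.65 -0.13] Ftan 0.05 Frad 0.73 M [ 0.04  0.01 -0.08]
 need rows-units: x 2.341 y -0.725 z 1.516 rz -0.0000
```

```bash
python3 -m handwheel '[[0.6,-0.18,0.3,0,0,0],[0.6,-0.18,0.3,0,0,0],[0.6,-0.18,0.4,0,0,0],[0.54,-0.18,0.5,0,0,0],[0,0,0,0,0,0]]' >/dev/null
python3 st.py -2.25 0.086 0.23 0.89
python3 - <<'E'
from workcell import bot
from h import *
f=bot.grab_frame("top"); pickle.dump(f,open("top1.pkl","wb"))
cv2.imwrite("pics/top1.png",cv2.resize(f["pixels"][130:250,200:350],None,fx=5,fy=5,interpolation=cv2.INTER_CUBIC))
f=bot.grab_frame("side"); pickle.dump(f,open("side1.pkl","wb"))
cv2.imwrite("pics/side1.png",cv2.resize(f["pixels"][90:210,240:390],None,fx=5,fy=5,interpolation=cv2.INTER_CUBIC))
E
```

```text
t 4.42 p [0.4932 0.0161 0.2316] rot [-3.141  0.     0.888] w 0.0322 q [ 0.22  0.31 -0.46  1.89  0.16  0.98 -1.  ]
 r 0.0851 th -2.244 F [-0.69 -0.37 -0.39] Ftan -0.31 Frad 0.72 M [-0.03  0.01 -0.  ]
 need rows-units: x -0.038 y -0.021 z 0.065 rz -0.0003
```

View pics/top1.png

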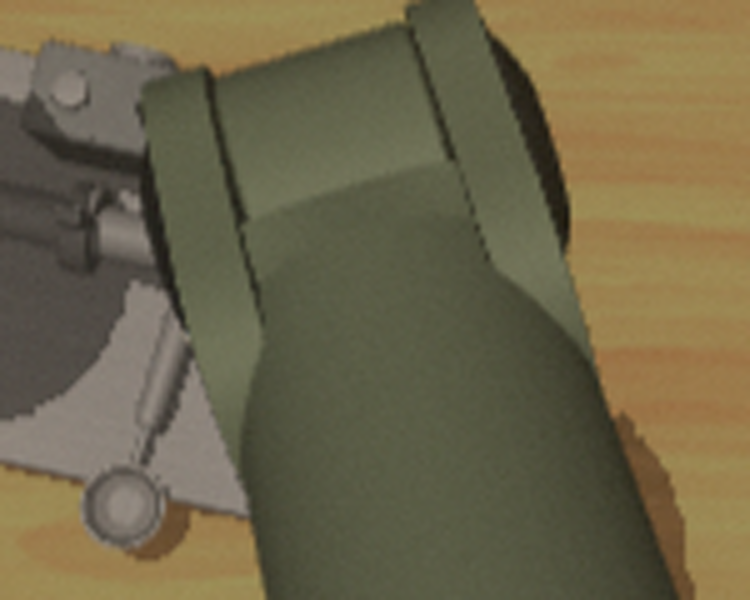

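View pics/side1.png

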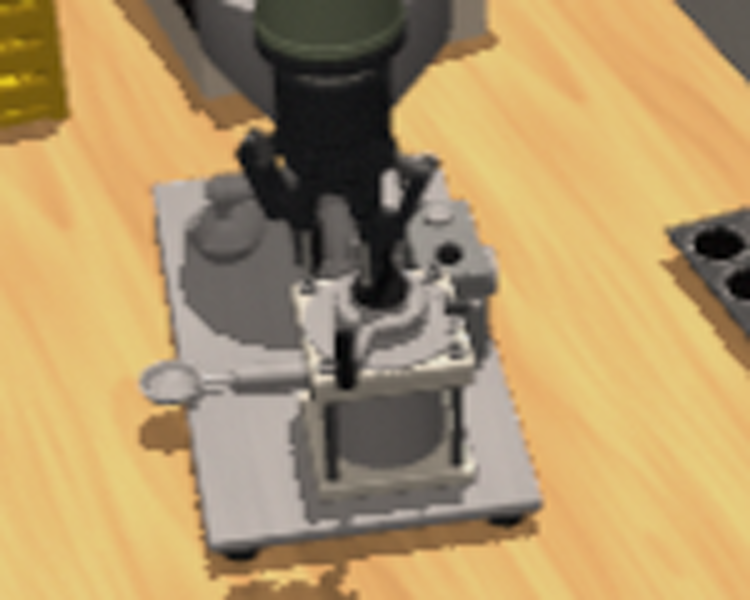

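Run:
```python
from h import *
f=pickle.load(open("side1.pkl","rb"))
P=np.array([.4932,.0161,.2316]); y=.888; ty=np.array([np.sin(y),-np.cos(y),0])
z=lambda q:((q-[240,90]+.5)*5-.5).round(1)
for dz in (0,.006): print(dz,z(proj(f,[P+[0,0,dz],P+ty*.016+[0,0,dz],P-ty*.016+[0,0,dz],P+[0,0,-.0266],P+[0,0,-.07]])).tolist())
im=f["pixels"][120:180,285:345]
lab=cv2.resize(im,None,fx=10,fy=10,interpolation=cv2.INTER_CUBIC)
g=np.clip((lab.astype(float)/255)**0.5*255*1.1,0,255).astype(np.uint8)
Z=lambda q:((q-[285,120]+.5)*10-.5)
for Q,col in [(P+[0,0,.004],(0,0,255)),(P+ty*.016+[0,0,.004],(0,255,0)),(P-ty*.016+[0,0,.004],(255,0,0)),(P+[0,0,-.0266],(0,128,255))]:
    u=Z(proj(f,Q))[0]; cv2.circle(g,(int(u[0]),int(u[1])),4,col,-1)
cv2.imwrite("pics/side1z.png",g)
```

```text
0 [[337.0, 299.0], [359.2, 303.0], [314.9, 295.0], [338.5, 329.3], [340.8, 377.6]]
0.006 [[336.7, 292.0], [358.9, 296.0], [314.5, 288.1], [338.5, 329.3], [340.8, 377.6]]
```

View pics/side1z.png

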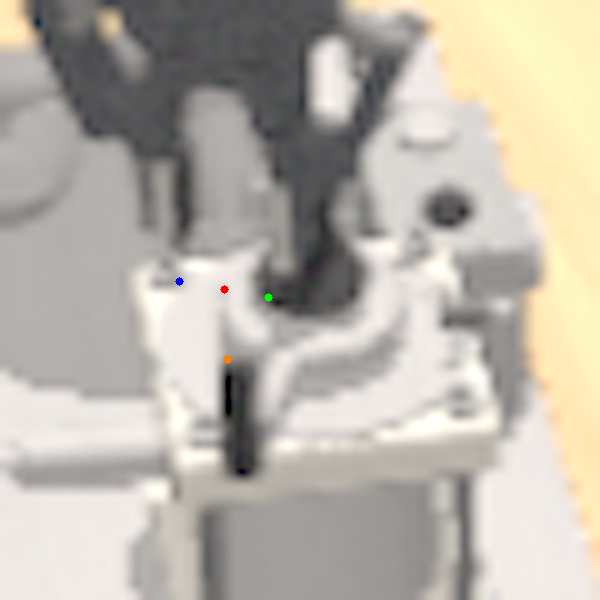

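```bash
python3 -m handwheel '[[0,0.08,0.4,0,0,0],[0,0,0.4,0,0,0],[0,0,0.4,0,0,0],[0,0,0.4,0,0,0],[0,0,0.4,0,0,0],[0,0,0.3,0,0,0],[0,0,0,0,0,0]]' >/dev/null
python3 st.py -2.25 0.086 0.174 0.89
python3 - <<'E'
from workcell import bot
from h import *
f=bot.grab_frame("side"); pickle.dump(f,open("side2.pkl","wb"))
im=cv2.resize(f["pixels"][120:180,285:345],None,fx=10,fy=10,interpolation=cv2.INTER_CUBIC)
cv2.imwrite("pics/side2.png",np.clip((im.astype(float)/255)**0.5*255*1.1,0,255).astype(np.uint8))
E
```

```text
t 5.4 p [0.4947 0.014  0.1735] rot [-3.141  0.     0.89 ] w 0.0323 q [ 0.2   0.39 -0.44  1.95  0.22  0.85 -1.04]
 r 0.0858 th -2.215 F [-0.15 -0.5  -0.88] Ftan 0.18 Frad 0.48 M [-0.06 -0.   -0.06]
 need rows-units: x -0.012 y -0.120 z -0.020 rz 0.0000
```

View pics/side2.png

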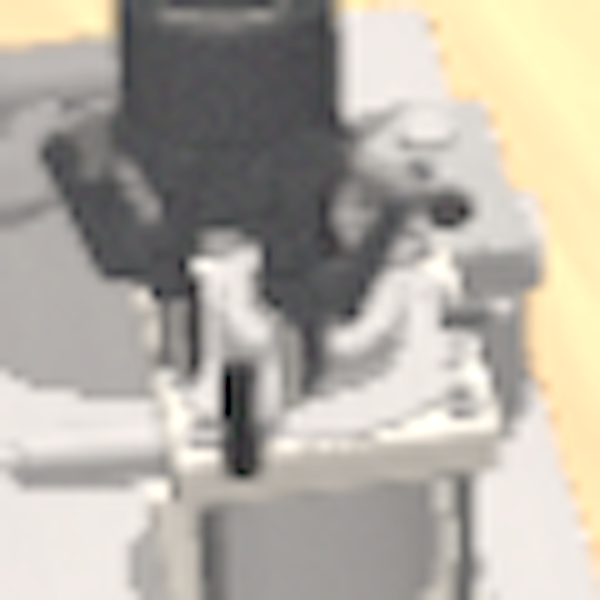

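```bash
python3 -m handwheel '[[0.003,0.137,0,0,0,-0.0064],[0.003,0.137,0,0,0,-0.0064],[0.003,0.137,0,0,0,-0.0064],[0.003,0.137,0,0,0,-0.0064]]' >/dev/null
python3 st.py
python3 -m handwheel '[[0.003,0.137,0,0,0,-0.0064],[0.003,0.137,0,0,0,-0.0064],[0.003,0.137,0,0,0,-0.0064],[0.003,0.137,0,0,0,-0.0064]]' >/dev/null
python3 st.py
```

```text
t 5.95 p [0.5062 0.007  0.1744] rot [-3.141e+00 -1.000e-03  1.053e+00] w 0.0321 q [ 0.24  0.41 -0.47  1.92  0.24  0.86 -0.88]
 r 0.0855 th -2.058 F [-2.75  5.38  3.51] Ftan -4.95 Frad -3.47 M [1.17 0.7  0.04]
t 6.45 p [0.5188 0.0008 0.1744] rot [ 3.141 -0.     1.213] w 0.032 q [ 0.27  0.43 -0.5   1.89  0.26  0.88 -0.72]
 r 0.0863 th -1.894 F [-1.29  1.28  1.26] Ftan -1.63 Frad -0.8 M [ 0.36  0.37 -0.03]
```

```bash
python3 -m handwheel '[[0.003,0.137,0,0,0,-0.0064],[0.003,0.137,0,0,0,-0.0064],[0.003,0.137,0,0,0,-0.0064],[0.003,0.137,0,0,0,-0.0064],[0.003,0.137,0,0,0,-0.0064],[0.003,0.137,0,0,0,-0.0064],[0.003,0.137,0,0,0,-0.0064],[0.003,0.137,0,0,0,-0.0064]]' >/dev/null
python3 st.py
python3 -m handwheel '[[0.003,0.137,0,0,0,-0.0064],[0.003,0.137,0,0,0,-0.0064],[0.003,0.137,0,0,0,-0.0064],[0.003,0.137,0,0,0,-0.0064],[0,0,0,0,0,0],[0,0,0,0,0,0]]' >/dev/null
python3 st.py
python3 - <<'E'
from workcell import bot
from h import *
f=bot.grab_frame("side"); pickle.dump(f,open("side3.pkl","wb"))
im=cv2.resize(f["pixels"][110:180,275:345],None,fx=9,fy=9,interpolation=cv2.INTER_CUBIC)
cv2.imwrite("pics/side3.png",np.clip((im.astype(float)/255)**0.5*255*1.1,0,255).astype(np.uint8))
E
```

```text
t 7.45 p [ 0.5456 -0.0049  0.174 ] rot [-3.142  0.     1.536] w 0.0319 q [ 0.32  0.49 -0.57  1.82  0.32  0.93 -0.43]
 r 0.0875 th -1.578 F [-1.61  0.51  1.78] Ftan -1.61 Frad -0.5 M [ 0.15  0.46 -0.02]
t 8.2 p [ 0.5592 -0.0043  0.174 ] rot [ 3.141 -0.     1.694] w 0.032 q [ 0.34  0.51 -0.6   1.79  0.35  0.95 -0.29]
 r 0.0879 th -1.423 F [ 0.63 -0.29  0.11] Ftan 0.58 Frad 0.38 M [-0.06  0.02  0.03]
```

View pics/side3.png

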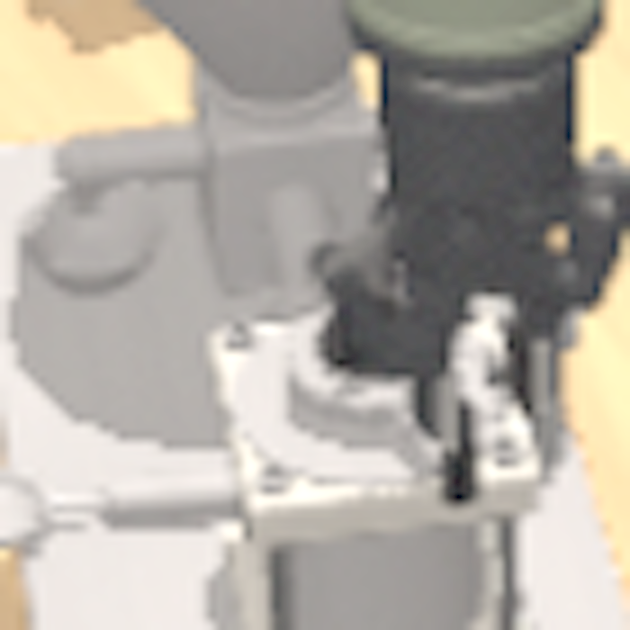

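```bash
python3 -m handwheel '[[0,-0.1,-0.1,0,0,0],[0,0,-0.7,0,0,0],[0,0,-0.9,0,0,0],[0,0,-0.9,0,0,0],[0,0,-0.8,0,0,0.022],[0,0,0,0,0,0.022],[0,0,0,0,0,0.022],[0,0,0,0,0,0.022]]' -0.06 >/dev/null
python3 -m handwheel '[[0,0,0,0,0,0.022],[0,0,0,0,0,0.022],[0,0,0,0,0,0]]' >/dev/null
python3 st.py 0 0 0.25 0.85
```

```text
t 9.62 p [ 0.5568 -0.0043  0.2602] rot [ 3.141e+00 -1.000e-03  8.660e-01] w 0.0452 q [ 0.24  0.39 -0.46  1.7   0.19  1.1  -0.98]
 r 0.0876 th -1.45 F [-0.37 -0.31  0.33] Ftan -0.4 Frad 0.27 M [-0.01  0.05  0.04]
 need rows-units: x 2.374 y -2.575 z 0.407 rz 0.0025
```

```bash
python3 -m handwheel '[[0.6,-0.65,0,0,0,0],[0.6,-0.65,0,0,0,0],[0.6,-0.65,0,0,0,0],[0.574,-0.625,0,0,0,0],[0,0,0,0,0,0.0025],[0,0,0,0,0,0]]' >/dev/null
python3 st.py 0 0 0.19 0.85
python3 - <<'E'
from workcell import bot
from h import *
f=bot.grab_frame("side"); pickle.dump(f,open("side4.pkl","wb"))
im=cv2.resize(f["pixels"][110:180,275:345],None,fx=9,fy=9,interpolation=cv2.INTER_CUBIC)
cv2.imwrite("pics/side4.png",np.clip((im.astype(float)/255)**0.5*255*1.1,0,255).astype(np.uint8))
E
```

```text
t 10.38 p [0.5463 0.0816 0.2593] rot [3.141 0.    0.85 ] w 0.0453 q [ 0.11  0.38 -0.49  1.71  0.2   1.09 -1.16]
 r 0.001 th -1.517 F [ 0.09 -0.3  -0.09] Ftan 0.07 Frad 0.3 M [-0.04  0.05 -0.01]
 need rows-units: x 0.028 y -0.028 z 2.772 rz 0.0000
```

View pics/side4.png

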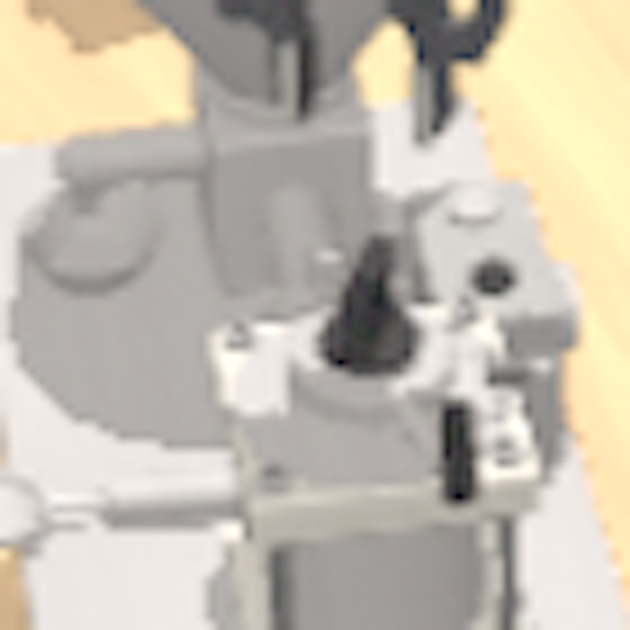

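Run:
```python
from h import *
f=pickle.load(open("side4.pkl","rb")); R=np.array(f["R"]);t=np.array(f["t"]); o=-R.T@t; c=np.array([.5462,.0826]); print(o, np.arctan2(*(o[:2]-c)[::-1])+np.pi)
outs=[]
im=f["pixels"][130:158,303:330]
k=14
b=cv2.resize(im,None,fx=k,fy=k,interpolation=cv2.INTER_CUBIC)
b=np.clip((b.astype(float)/255)**0.5*255*1.1,0,255).astype(np.uint8)
for a in (.75,.87,1.0):
    g=b.copy()
    def pl(P,col,cl=True):
        q=(proj(f,np.array(P))-[303,130]+.5+[.6,0])*k-.5; cv2.polylines(g,[q.astype(int).reshape(-1,1,2)],cl,col,1)
    u=np.array([np.cos(a),np.sin(a)]);v=np.array([-u[1],u[0]])
    for z in (.183,.217): pl([[*(c+s*.023*u+w*.0065*v),z] for s,w in [(1,1),(1,-1),(-1,-1),(-1,1)]],(0,0,255))
    pl(circ(c,.022,.183),(0,255,255)); outs.append(g)
cv2.imwrite("pics/s4fit.png",cv2.resize(np.hstack(outs),None,fx=.7,fy=.7))
```

```text
[ 0.04234037 -1.30405503  1.32223899] 1.2222664635339264
```

View pics/s4fit.png

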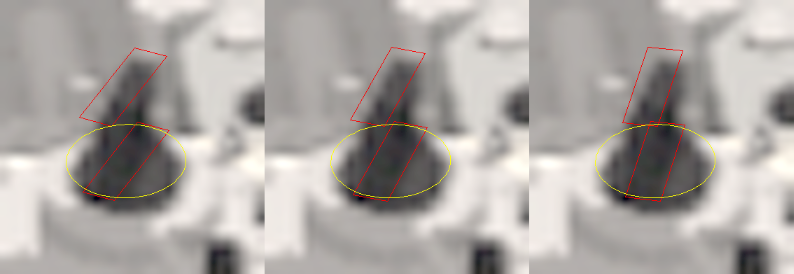

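```bash
python3 -m handwheel '[[0.028,-0.028,0.4,0,0,-0.0127],[0,0,0.5,0,0,0],[0,0,0.5,0,0,0],[0,0,0.5,0,0,0],[0,0,0.5,0,0,0],[0,0,0.37,0,0,0],[0,0,0,0,0,0]]' >/dev/null
python3 st.py 0 0 0.19 0.93
python3 -m handwheel '[[0,0,0,0,0,0],[0,0,0,0,0,0],[0,0,0,0,0,0],[0,0,0,0,0,0]]' 1 20
python3 st.py
python3 -m handwheel '[[0,0,0,0,0,0],[0,0,0,0,0,0],[0,0,0,0,0,0]]' 1 20 >/dev/null
python3 st.py
```

```text
t 11.3 p [0.5458 0.0834 0.1891] rot [-3.141e+00  1.000e-03  9.290e-01] w 0.045 q [ 0.1   0.46 -0.48  1.79  0.26  0.95 -1.14]
 r 0.0009 th 2.098 F [ 0.75 -0.32  1.12] Ftan -0.49 Frad -0.66 M [-0.02  0.   -0.03]
 need rows-units: x -0.014 y 0.032 z -0.036 rz -0.0001
clock: 11.8
position: [0.5456, 0.084, 0.1902]
tool_rot: [-3.141, -0.0, 0.929]
force: [-6.1, 3.4, 4.6]
grip_width: 0.0123
t 11.8 p [0.5456 0.084  0.1902] rot [-3.141 -0.     0.929] w 0.0123 q [ 0.1   0.46 -0.48  1.79  0.26  0.95 -1.14]
 r 0.0015 th 1.997 F [-6.13  3.36  4.62] Ftan 4.19 Frad 5.59 M [ 0.59  1.36 -0.06]
t 12.18 p [0.5456 0.084  0.1902] rot [-3.141 -0.     0.929] w 0.0118 q [ 0.1   0.46 -0.48  1.79  0.26  0.95 -1.14]
 r 0.0016 th 1.994 F [-6.28  3.34  5.68] Ftan 4.36 Frad 5.62 M [0.6  1.3  0.02]
```

```bash
python3 -m handwheel '[[0,-0.03,0,0,0,0],[0,0,0,0,0,0]]' >/dev/null
python3 st.py
python3 -m handwheel '[[0,0,0.008,0,0,0.0118],[0,0,0.008,0,0,0.0118],[0,0,0.009,0,0,0.0118],[0,0,0.009,0,0,0.0118],[0,0,0,0,0,0]]' >/dev/null
python3 st.py
```

```text
t 12.43 p [0.5455 0.084  0.1902] rot [ 3.141 -0.     0.929] w 0.0116 q [ 0.1   0.46 -0.48  1.79  0.26  0.95 -1.14]
 r 0.0016 th 2.014 F [-3.1   2.57  6.84] Ftan 1.7 Frad 3.65 M [ 0.34  0.74 -0.03]
t 13.05 p [0.5452 0.0843 0.1893] rot [-3.141 -0.     0.632] w 0.012 q [ 0.05  0.45 -0.41  1.8   0.22  0.94 -1.4 ]
 r 0.002 th 2.079 F [-5.29  1.75  7.73] Ftan 3.77 Frad 4.1 M [0.54 1.18 0.01]
```

```bash
python3 -m handwheel '[[0,-0.015,0,0,0,0.0118],[0,-0.015,0,0,0,0.0118],[0,0,0,0,0,0.0118],[0,0,0,0,0,0.0118],[0,0,0,0,0,0.0118],[0,0,0,0,0,0.0118]]' >/dev/null
python3 st.py
python3 -m handwheel '[[0,0,0.01,0,0,0.0118],[0,0,0.01,0,0,0.0118],[0,0,0.01,0,0,0.0118],[0,0,0.01,0,0,0.0118],[0,0,0,0,0,0.0118],[0,0,0,0,0,0.0118],[0,0,0,0,0,0],[0,0,0,0,0,0]]' >/dev/null
python3 st.py 0 0 0.19 -0.255
```

```text
t 13.8 p [0.5447 0.0849 0.1883] rot [-3.141e+00  1.000e-03  1.860e-01] w 0.0116 q [-0.03  0.44 -0.31  1.8   0.16  0.92 -1.8 ]
 r 0.0027 th 2.135 F [  0.37   3.2  -11.1 ] Ftan -2.03 Frad 2.51 M [ 0.94 -0.26  0.14]
t 14.8 p [0.5447 0.0855 0.1871] rot [-3.141e+00  1.000e-03 -2.560e-01] w 0.0115 q [-0.11  0.43 -0.21  1.81  0.11  0.91 -2.19]
 r 0.0033 th 2.042 F [  2.77   8.11 -13.18] Ftan -6.15 Frad 5.97 M [ 1.64 -0.62  0.07]
 need rows-units: x 0.087 y 0.097 z -0.116 rz -0.0002
```

```bash
python3 -m handwheel '[[0,0,0,0,0,0],[0,0,0,0,0,0],[0,0,0,0,0,0]]' -0.06 >/dev/null
python3 st.py
python3 -m handwheel '[[0,0,-0.5,0,0,0],[0,0,-0.8,0,0,0],[0,0,-0.8,0,0,0],[0,0.5,-0.8,0,0,0],[-0.2,1,-0.2,0,0,0],[-0.2,1,0,0,0,0.0],[-0.2,1,0,0,0,0],[-0.2,1,0,0,0,0]]' >/dev/null
python3 -m handwheel '[[-0.2,1,0,0,0,0],[-0.2,1,0,0,0,0],[-0.2,1,0,0,0,0],[-0.2,1,0,0,0,0],[-0.2,1,0,0,0,0],[0,0.6,0,0,0,0],[0,0,0,0,0,0]]' 0.25 >/dev/null
python3 st.py
cat > look.py <<'E'
import sys
from workcell import bot
from h import *
n=sys.argv[1]
f=bot.grab_frame("top"); pickle.dump(f,open(f"top{n}.pkl","wb"))
im=cv2.resize(f["pixels"][140:220,220:310],None,fx=8,fy=8,interpolation=cv2.INTER_CUBIC)
cv2.imwrite(f"pics/top{n}.png",np.clip((im.astype(float)/255)**0.6*255*1.2,0,255).astype(np.uint8))
f=bot.grab_frame("side"); pickle.dump(f,open(f"side{n}.pkl","wb"))
im=cv2.resize(f["pixels"][110:180,275:345],None,fx=9,fy=9,interpolation=cv2.INTER_CUBIC)
cv2.imwrite(f"pics/side{n}.png",np.clip((im.astype(float)/255)**0.5*255*1.1,0,255).astype(np.uint8))
E
python3 look.py 5
```

```text
t 15.18 p [0.5452 0.0842 0.1881] rot [ 3.142 -0.    -0.258] w 0.045 q [-0.11  0.43 -0.21  1.81  0.11  0.91 -2.19]
 r 0.0019 th 2.136 F [ 0.56 -0.08  0.18] Ftan -0.43 Frad -0.37 M [ 0.03 -0.02  0.02]
t 17.05 p [ 0.4374 -0.1488  0.2658] rot [-3.142e+00 -1.000e-03 -2.590e-01] w 0.0318 q [ 0.28  0.19 -0.1   1.93  0.02  1.02 -1.65]
 r 0.2557 th -2.01 F [-0.71 -0.01  0.25] Ftan -0.63 Frad 0.31 M [ 0.01 -0.01 -0.04]
```

View pics/top5.png

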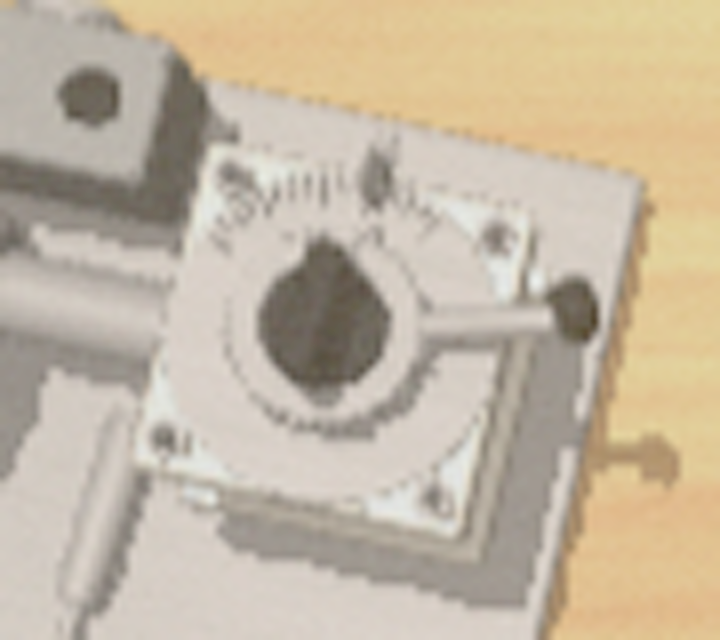

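View pics/side5.png

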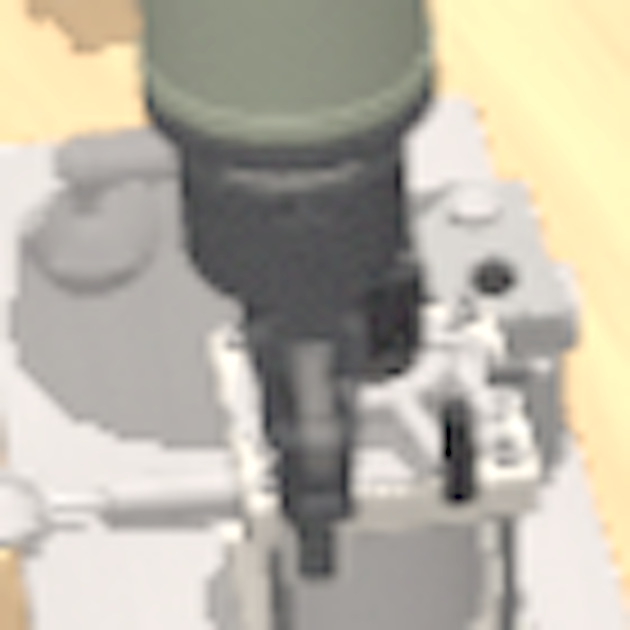

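Run:
```python
from h import *
a=pickle.load(open("top0.pkl","rb")); b=pickle.load(open("top5.pkl","rb"))
c0,r0,k=235,145,12
out=[]
c=np.array([.5462,.0826])
def crop(x): return cv2.resize(x[r0:r0+50,c0:c0+50],None,fx=k,fy=k,interpolation=cv2.INTER_CUBIC)
A=crop(a["pixels"]).astype(float);B=crop(b["pixels"]).astype(float)
D=np.clip(128+(B-A).mean(2)*2.5,0,255).astype(np.uint8)
cv2.imwrite("pics/diff5.png",D)
g=np.clip(((B-110)/(215-110))*255,0,255).astype(np.uint8); cv2.imwrite("pics/hi5.png",g)
```

```text
(no output)
```

View pics/diff5.png

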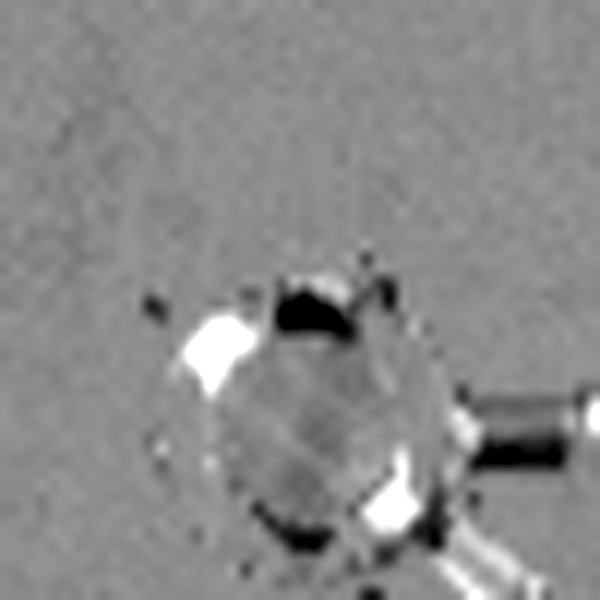

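View pics/hi5.png

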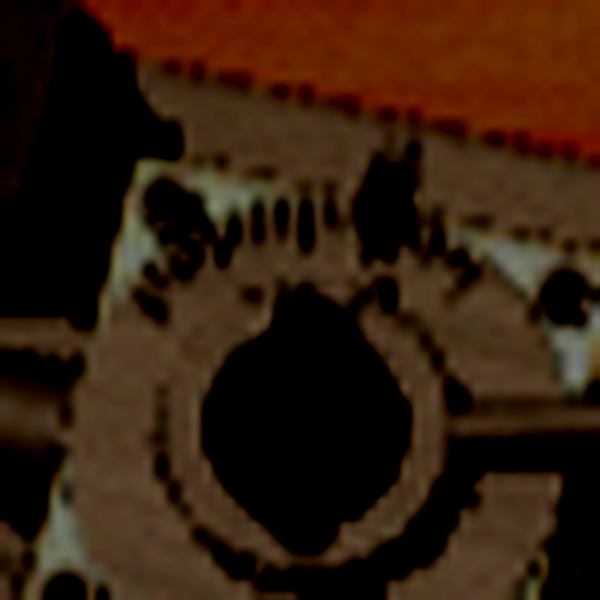

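Run:
```python
from h import *
a=pickle.load(open("top0.pkl","rb")); b=pickle.load(open("top5.pkl","rb"))
# render-compare slab: fit angle by maximizing darkness inside predicted slab prism silhouette + skirt outline vs outside ring
def fit(f,dz,c):
    g=f["pixels"].astype(np.float32).mean(2); k=8
    c0,r0=235,155
    G=cv2.resize(g[r0:r0+45,c0:c0+45],None,fx=k,fy=k,interpolation=cv2.INTER_CUBIC)
    dark=np.clip((110-G)/60,0,1)   # soft dark mask
    best=[]
    res=[]
    for ang in np.arange(-.7,1.3,.02):
        u=np.array([np.cos(ang),np.sin(ang)]);v=np.array([-u[1],u[0]])
        P=np.array([[*(c+s*.023*u+w*.0065*v),z-dz] for z in (.183,.217) for s,w in [(1,1),(1,-1),(-1,-1),(-1,1)]])
        for off in [(dx,dy) for dx in np.arange(-1,1.1,.25) for dy in np.arange(-1,1.1,.25)]:
            q=((proj(f,P)+off-[c0,r0]+.5)*k-.5)
            m=np.zeros(G.shape,np.uint8)
            cv2.fillConvexPoly(m,cv2.convexHull(q.astype(np.float32)).astype(np.int32),1)
            q2=((proj(f,np.vstack([circ(c,.022,.183-dz,40),circ(c,.022,.177-dz,40)]))+off-[c0,r0]+.5)*k-.5)
            cv2.fillConvexPoly(m,cv2.convexHull(q2.astype(np.float32)).astype(np.int32),1)
            m=cv2.GaussianBlur(m.astype(np.float32),(0,0),4)
            Y,X=np.mgrid[:G.shape[0],:G.shape[1]]; ctr=q2.mean(0); w=np.hypot(X-ctr[0],Y-ctr[1])<95
            res.append((float((((m-dark)**2)*w).mean()),round(float(ang),3),off))
    res.sort(key=lambda r:r[0]); return res[:5]
c=np.array([.5462,.0826])
for n,f,dz in (("old",a,0),("new",b,.0035)): print(n,fit(f,dz,c))
# marker: dark blob
for n,f in (("old",a),("new",b)):
    h=f["pixels"].astype(np.float32).mean(2); print(n,h[156:172,262:274].astype(int).tolist()) if n=="old" else None
```

```text
old [(0.0027321279048919678, 0.9, (np.float64(0.0), np.float64(0.25))), (0.002744283527135849, 0.88, (np.float64(0.0), np.float64(0.25))), (0.002792240818962455, 0.92, (np.float64(0.0), np.float64(0.25))), (0.002873872173950076, 0.86, (np.float64(0.0), np.float64(0.25))), (0.00288010248914361, 0.92, (np.float64(0.0), np.float64(0.0)))]
new [(0.0028178109787404537, -0.24, (np.float64(-0.25), np.float64(0.0))), (0.00283027533441782, -0.22, (np.float64(-0.25), np.float64(0.0))), (0.0028421368915587664, -0.16, (np.float64(0.0), np.float64(0.0))), (0.0028523604851216078, -0.22, (np.float64(0.0), np.float64(0.0))), (0.002852445002645254, -0.18, (np.float64(0.0), np.float64(0.0)))]
old [[125, 126, 125, 127, 125, 113, 117, 106, 120, 118, 115, 109], [126, 127, 124, 125, 115, 114, 116, 91, 125, 125, 127, 123], [123, 127, 125, 126, 86, 103, 102, 101, 123, 127, 126, 123], [124, 124, 126, 113, 71, 74, 89, 98, 122, 126, 127, 125], [108, 127, 126, 94, 62, 61, 64, 93, 122, 126, 125, 126], [105, 129, 109, 82, 63, 59, 49, 114, 126, 126, 126, 126], [94, 128, 102, 73, 60, 61, 38, 96, 122, 107, 126, 129], [96, 112, 105, 67, 57, 71, 55, 93, 111, 106, 127, 118], [119, 118, 121, 72, 52, 58, 69, 85, 119, 91, 127, 127], [124, 126, 126, 89, 55, 58, 109, 98, 110, 82, 127, 121], [125, 122, 126, 119, 108, 89, 123, 119, 103, 112, 99, 83], [124, 128, 127, 128, 126, 120, 128, 126, 120, 126, 116, 110], [104, 111, 126, 128, 129, 128, 128, 128, 127, 128, 127, 101], [115, 103, 119, 119, 126, 128, 128, 130, 127, 130, 115, 117], [123, 118, 126, 124, 124, 124, 125, 127, 126, 127, 120, 127], [127, 126, 124, 126, 123, 123, 120, 103, 123, 126, 125, 126]]
```

Run:
```python
from h import *
f=pickle.load(open("top5.pkl","rb"))
c=np.array([.5462,.0826])
for c in (np.array([.5462,.0826]),np.array([.5462,.0832])):
  for m in (-.15,-.2,-.25,-.3):
    u=np.array([np.cos(m),np.sin(m)])
    print(m,proj(f,[[*(c+r*u),z] for r in (.047,.054,.061) for z in (.160,)]).round(2).tolist(), "ptr",proj(f,[[*(c+.045*u),.1745]]).round(2).tolist())
im=f["pixels"][150:172,252:282]
k=24
g=cv2.resize(im,None,fx=k,fy=k,interpolation=cv2.INTER_NEAREST).astype(float)
g=np.clip((g-30)/(150-30)*255,0,255).astype(np.uint8)
c=np.array([.5462,.0826])
for m,col in ((-.2,(0,255,0)),(-.25,(0,0,255)),(-.3,(255,0,0))):
    u=np.array([np.cos(m),np.sin(m)]);v=np.array([-u[1],u[0]])
    q=((proj(f,np.array([[*(c+r*u+w*v),.1635] for r,w in ((.047,.0045),(.047,-.0045),(.061,-.0045),(.061,.0045))]))-[252,150]+.5)*k)
    cv2.polylines(g,[q.astype(int).reshape(-1,1,2)],True,col,1)
cv2.imwrite("pics/mk.png",g)
```

```text
-0.15 [[263.99, 164.66], [264.43, 162.2], [264.88, 159.74]] ptr [[263.26, 164.26]]
-0.2 [[264.83, 164.82], [265.4, 162.38], [265.97, 159.94]] ptr [[264.08, 164.41]]
-0.25 [[265.66, 165.01], [266.35, 162.6], [267.04, 160.2]] ptr [[264.89, 164.6]]
-0.3 [[266.48, 165.25], [267.29, 162.88], [268.1, 160.51]] ptr [[265.68, 164.83]]
-0.15 [[263.77, 164.66], [264.21, 162.2], [264.66, 159.74]] ptr [[263.04, 164.25]]
-0.2 [[264.61, 164.81], [265.18, 162.37], [265.75, 159.94]] ptr [[263.86, 164.4]]
-0.25 [[265.44, 165.01], [266.13, 162.6], [266.82, 160.2]] ptr [[264.66, 164.6]]
-0.3 [[266.26, 165.25], [267.07, 162.87], [267.88, 160.5]] ptr [[265.46, 164.83]]
```

View pics/mk.png

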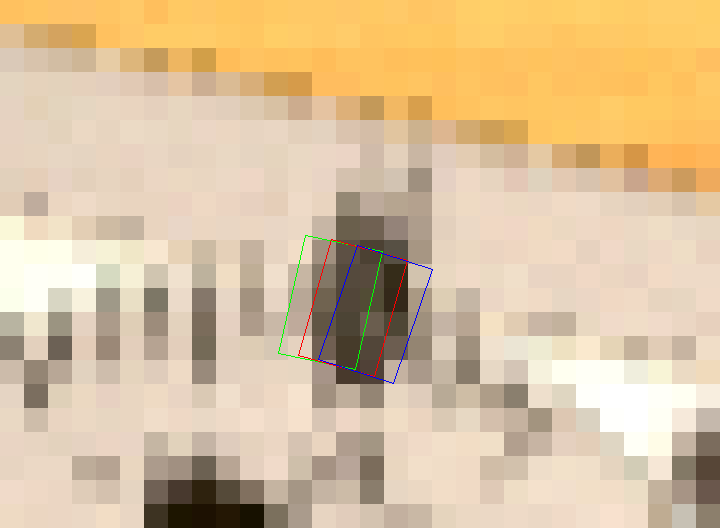

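```bash
cat > fit.py <<'E'
from h import *
from scipy.optimize import minimize
S=8
def mask(f,polys,c0,r0,w,h,off):
    m=np.zeros((h*S,w*S),np.uint8)
    for P in polys:
        q=((proj(f,P)+off-[c0,r0]+.5)*S-.5)
        hl=cv2.convexHull(q.astype(np.float32)).reshape(-1,2)
        cv2.fillConvexPoly(m,np.round(hl*16).astype(np.int32),1,shift=4)
    return cv2.resize(cv2.GaussianBlur(m.astype(np.float32),(0,0),S*.35),(w,h),interpolation=cv2.INTER_AREA)
def box(c,a,r0,r1,hw,z0,z1):
    u=np.array([np.cos(a),np.sin(a)]);v=np.array([-u[1],u[0]])
    return np.array([[*(c+r*u+s*hw*v),z] for z in (z0,z1) for r in (r0,r1) for s in (-1,1)])
def knob(f,a,dz,c,off):
    P=[box(c,a,-.023,.023,.0065,.183-dz,.217-dz),np.vstack([circ(c,.022,.183-dz,40),circ(c,.022,.177-dz,40)])]
    c0,r0,w,h=240,160,40,40
    m=mask(f,P,c0,r0,w,h,off)
    g=f["pixels"][r0:r0+h,c0:c0+w].astype(np.float32).mean(2)
    d=np.clip((122-g)/(122-35),0,1)
    ctr=(proj(f,[*c,.19])+off-[c0,r0])[0]; Y,X=np.mgrid[:h,:w]; W=np.hypot(X-ctr[0],Y-ctr[1])<11.5
    return (((m-d)**2)*W).sum()
E
python3 - <<'E'
from fit import *
a=pickle.load(open("top0.pkl","rb")); b=pickle.load(open("top5.pkl","rb"))
c=np.array([.5462,.0826])
best=(9e9,)
for dx in np.arange(-.6,.61,.15):
  for dy in np.arange(-.6,.61,.15):
    A=[(knob(a,t,0,c,(dx,dy)),t) for t in np.arange(.8,1.05,.03)]; B=[(knob(b,t,.0035,c,(dx,dy)),t) for t in np.arange(-.36,-.05,.03)]
    s=min(A)[0]+min(B)[0]
    if s<best[0]: best=(s,dx,dy,min(A),min(B)); bo=(dx,dy)
print(best)
for off in (bo,(bo[0]+.2,bo[1]),(bo[0]-.2,bo[1])):
  print(off,"A",[(round(t,2),round(knob(a,t,0,c,off),2)) for t in np.arange(.8,1.06,.04)])
  print("B",[(round(t,2),round(knob(b,t,.0035,c,off),2)) for t in np.arange(-.4,-.04,.04)])
E
```

```text
(np.float32(10.327657), np.float64(-0.1499999999999999), np.float64(1.1102230246251565e-16), (np.float32(4.70387), np.float64(0.9200000000000002)), (np.float32(5.623787), np.float64(-0.17999999999999983)))
(np.float64(-0.1499999999999999), np.float64(1.1102230246251565e-16)) A [(np.float64(0.8), np.float32(6.93)), (np.float64(0.84), np.float32(5.44)), (np.float64(0.88), np.float32(4.88)), (np.float64(0.92), np.float32(4.7)), (np.float64(0.96), np.float32(5.16)), (np.float64(1.0), np.float32(6.09)), (np.float64(1.04), np.float32(7.4))]
B [(np.float64(-0.4), np.float32(9.35)), (np.float64(-0.36), np.float32(8.18)), (np.float64(-0.32), np.float32(7.2)), (np.float64(-0.28), np.float32(6.25)), (np.float64(-0.24), np.float32(5.82)), (np.float64(-0.2), np.float32(5.56)), (np.float64(-0.16), np.float32(5.66)), (np.float64(-0.12), np.float32(6.27)), (np.float64(-0.08), np.float32(7.06))]
(np.float64(0.0500000000000001), np.float64(1.1102230246251565e-16)) A [(np.float64(0.8), np.float32(7.31)), (np.float64(0.84), np.float32(5.83)), (np.float64(0.88), np.float32(4.89)), (np.float64(0.92), np.f
[... 467 characters left out ...]
t32(7.31))]
(np.float64(-0.3499999999999999), np.float64(1.1102230246251565e-16)) A [(np.float64(0.8), np.float32(6.87)), (np.float64(0.84), np.float32(5.91)), (np.float64(0.88), np.float32(5.58)), (np.float64(0.92), np.float32(5.66)), (np.float64(0.96), np.float32(6.36)), (np.float64(1.0), np.float32(7.43)), (np.float64(1.04), np.float32(8.72))]
B [(np.float64(-0.4), np.float32(8.82)), (np.float64(-0.36), np.float32(7.82)), (np.float64(-0.32), np.float32(6.96)), (np.float64(-0.28), np.float32(6.21)), (np.float64(-0.24), np.float32(6.03)), (np.float64(-0.2), np.float32(6.01)), (np.float64(-0.16), np.float32(6.33)), (np.float64(-0.12), np.float32(7.13)), (np.float64(-0.08), np.float32(7.99))]
```

Run:
```python
from fit import *
b=pickle.load(open("top5.pkl","rb"))
def o(u,v,k=8,c0=220,r0=140): return ((u+.5)/k-.5+c0,(v+.5)/k-.5+r0)
post=back(b,o(575,308),.208); sh=back(b,o(660,458),0.0); L=(sh-post)[:2]/.208; print("post",post,"shadow/m",L)
d0=post[:2]-[.5462,.0826]; print("post ang",np.arctan2(d0[1],d0[0]),np.hypot(*d0))
def mk(f,m,c,off,r_in=.047,ret=False,Ls=L,sd=.35,bd=.75):
    B=box(c,m,r_in,r_in+.014,.0045,.1565,.1635)
    sh=B.copy(); sh[:,:2]+=np.outer(B[:,2]-.153,Ls); sh[:,2]=.153
    c0,r0,w,h=256,152,24,20
    mb=mask(f,[B],c0,r0,w,h,off); ms=mask(f,[sh],c0,r0,w,h,off)
    g=f["pixels"][r0:r0+h,c0:c0+w].astype(np.float32).mean(2)
    d=np.clip((124-g)/(122-35),0,1)
    mod=np.maximum(bd*mb,sd*ms)
    W=np.zeros_like(d); W[5:16,8:15]=1
    if ret: return (mod*100).astype(int),(d*100).astype(int)
    return (((mod-d)**2)*W).sum()
c=np.array([.5462,.0826])
for off in ((-.15,0),(0,0),(-.15,.3),(-.15,-.3)):
  for sd in (.2,.35):
    r=[(float(mk(b,m,c,off,rr,sd=sd)),round(m,3),rr) for m in np.arange(-.4,-.1,.01) for rr in (.045,.046,.047,.048)]
    r.sort(); print(off,sd,r[:3])
```

```text
post [ 0.54774094 -0.00241647  0.208     ] shadow/m [-0.11004304 -0.12332307]
post ang -1.5526731426892608 0.08503043236806467
(-0.15, 0) 0.2 [(1.834977388381958, np.float64(-0.27), 0.048), (1.836268663406372, np.float64(-0.26), 0.048), (2.07228422164917, np.float64(-0.28), 0.048)]
(-0.15, 0) 0.35 [(1.7638146877288818, np.float64(-0.26), 0.048), (1.770933985710144, np.float64(-0.27), 0.048), (2.0022993087768555, np.float64(-0.28), 0.048)]
(0, 0) 0.2 [(1.7612793445587158, np.float64(-0.26), 0.048), (1.8958702087402344, np.float64(-0.25), 0.048), (1.9344043731689453, np.float64(-0.27), 0.048)]
(0, 0) 0.35 [(1.6919472217559814, np.float64(-0.26), 0.048), (1.8241227865219116, np.float64(-0.25), 0.048), (1.8541042804718018, np.float64(-0.27), 0.048)]
(-0.15, 0.3) 0.2 [(2.0666840076446533, np.float64(-0.26), 0.048), (2.1340696811676025, np.float64(-0.27), 0.048), (2.3161182403564453, np.float64(-0.25), 0.048)]
(-0.15, 0.3) 0.35 [(2.0049471855163574, np.float64(-0.26), 0.048), (2.0676937103271484, np.float64(-0.27), 0.048), (2.218205451965332, np.float64(-0.25), 0.048)]
(-0.15, -0.3) 0.2 [(1.7933423519134521, np.float64(-0.27), 0.048), (1.865652322769165, np.float64(-0.27), 0.047), (1.8775094747543335, np.float64(-0.26), 0.048)]
(-0.15, -0.3) 0.35 [(1.7065684795379639, np.float64(-0.27), 0.048), (1.7854602336883545, np.float64(-0.26), 0.048), (1.7966734170913696, np.float64(-0.27), 0.047)]
```

```bash
sed -i 's/C=np.array.*/C=np.array([.5464,.0851])/' st.py
python3 st.py 0 0 0.25 -0.262
python3 -m handwheel '[[0,-1,0,0,0,0],[0.2,-1,0,0,0,0],[0.2,-1,0,0,0,0],[0.2,-1,0,0,0,0],[0.2,-1,0,0,0,0],[0.2,-1,0,0,0,0],[0.2,-1,0,0,0,0],[0.2,-1,0,0,0,0]]' -0.06 >/dev/null
python3 -m handwheel '[[0.2,-0.5,0,0,0,0],[0.2,-0.5,0,0,0,0],[0.2,-0.3,0,0,0,0],[0,0,0,0,0,0]]' >/dev/null
python3 st.py 0 0 0.187 -0.262
```

```text
t 17.15 p [ 0.4377 -0.1476  0.2656] rot [-3.141 -0.    -0.257] w 0.032 q [ 0.28  0.19 -0.1   1.93  0.02  1.02 -1.65]
 r 0.2568 th -2.008 F [-0.27 -0.63  0.21] Ftan 0.02 Frad 0.68 M [0.02 0.   0.03]
 need rows-units: x 1.840 y -10.107 z 0.623 rz 0.0008
t 18.65 p [0.545  0.0638 0.2653] rot [ 3.142  0.    -0.257] w 0.0455 q [-0.06  0.35 -0.21  1.72  0.08  1.08 -2.13]
 r 0.0213 th -1.635 F [-0.75 -0.34  0.57] Ftan -0.73 Frad 0.38 M [-0.05  0.05 -0.04]
 need rows-units: x -0.164 y -0.837 z 3.131 rz 0.0007
```

```bash
python3 -m handwheel '[[-0.082,-0.42,0,0,0,0],[-0.082,-0.42,0.3,0,0,0],[0,0,0.6,0,0,0],[0,0,0.6,0,0,0],[0,0,0.6,0,0,0],[0,0,0.6,0,0,0],[0,0,0.43,0,0,0],[0,0,0,0,0,0]]' >/dev/null
python3 st.py 0 0 0.187 -0.262
python3 -m handwheel '[[0,0,0,0,0,0],[0,0,0,0,0,0],[0,0,0,0,0,0],[0,0,0,0,0,0],[0,0,0,0,0,0],[0,0,0,0,0,0]]' 1 25 >/dev/null
python3 st.py 0 0 0.187 -0.29
```

```text
t 19.65 p [0.5458 0.0851 0.1864] rot [ 3.141e+00  1.000e-03 -2.570e-01] w 0.0452 q [-0.1   0.44 -0.21  1.81  0.11  0.91 -2.19]
 r 0.0006 th -3.056 F [ 0.22 -1.03  0.49] Ftan 1.05 Frad -0.13 M [ 0.01 -0.    0.03]
 need rows-units: x 0.021 y -0.008 z -0.026 rz 0.0007
t 20.4 p [0.5465 0.0853 0.1877] rot [-3.141e+00 -1.000e-03 -2.570e-01] w 0.0111 q [-0.1   0.43 -0.21  1.81  0.11  0.91 -2.19]
 r 0.0002 th 1.187 F [-1.22  0.94  5.73] Ftan 1.48 Frad 0.41 M [0.07 0.12 0.05]
 need rows-units: x -0.001 y 0.008 z 0.026 rz 0.0052
```

```bash
python3 -m handwheel '[[0,0,0,0,0,0.0027],[0,0,0,0,0,0.0026],[0,0,0,0,0,0],[0,0,0,0,0,0]]' >/dev/null
python3 st.py 
python3 -m handwheel '[[0,0,0,0,0,0],[0,0,0,0,0,0],[0,0,0,0,0,0]]' -0.06 >/dev/null
python3 -m handwheel '[[0,0,-0.5,0,0,0],[0,0,-0.8,0,0,0],[0,0,-0.8,0,0,0],[0,0.5,-0.8,0,0,0],[-0.2,1,-0.2,0,0,0],[-0.2,1,0,0,0,0.0],[-0.2,1,0,0,0,0],[-0.2,1,0,0,0,0]]' >/dev/null
python3 -m handwheel '[[-0.2,1,0,0,0,0],[-0.2,1,0,0,0,0],[-0.2,1,0,0,0,0],[-0.2,1,0,0,0,0],[-0.2,1,0,0,0,0],[0,0.6,0,0,0,0],[0,0,0,0,0,0]]' 0.25 >/dev/null
python3 st.py -1.54 0.085 0.24 1.6
python3 look.py 6
python3 - <<'E'
from fit import *
a=pickle.load(open("top5.pkl","rb")); b=pickle.load(open("top6.pkl","rb"))
c=np.array([.5462,.0826])
for f in (a,b):
    print([(round(t,2),round(float(knob(f,t,.0035,c,(-.1,0))),2)) for t in np.arange(-.4,-.04,.03)])
E
```

```text
t 20.9 p [0.5465 0.0853 0.1876] rot [-3.141e+00 -1.000e-03 -2.910e-01] w 0.0112 q [-0.11  0.43 -0.21  1.81  0.11  0.91 -2.22]
 r 0.0002 th 1.193 F [0.37 0.58 6.  ] Ftan -0.13 Frad 0.68 M [0.12 0.04 0.01]
t 23.15 p [ 0.4308 -0.1444  0.2651] rot [-3.142e+00 -1.000e-03 -2.920e-01] w 0.0319 q [ 0.28  0.18 -0.09  1.95  0.02  1.01 -1.69]
 r 0.2569 th -2.037 F [-0.13  0.4  -0.66] Ftan -0.3 Frad -0.3 M [ 0.02  0.02 -0.  ]
 need rows-units: x 2.864 y -6.896 z 1.003 rz -0.3011
[(np.float64(-0.4), 9.54), (np.float64(-0.37), 8.66), (np.float64(-0.34), 7.8), (np.float64(-0.31), 7.01), (np.float64(-0.28), 6.36), (np.float64(-0.25), 5.97), (np.float64(-0.22), 5.65), (np.float64(-0.19), 5.58), (np.float64(-0.16), 5.61), (np.float64(-0.13), 5.97), (np.float64(-0.1), 6.47), (np.float64(-0.07), 7.06), (np.float64(-0.04), 7.74)]
[(np.float64(-0.4), 8.56), (np.float64(-0.37), 7.79), (np.float64(-0.34), 7.11), (np.float64(-0.31), 6.55), (np.float64(-0.28), 6.2), (np.float64(-0.25), 6.14), (np.float64(-0.22), 6.17), (np.float64(-0.19), 6.43), (np.float64(-0.16), 6.69), (np.float64(-0.13), 7.22), (np.float64(-0.1), 7.86), (np.float64(-0.07), 8.58), (np.float64(-0.04), 9.34)]
```

View pics/top6.png

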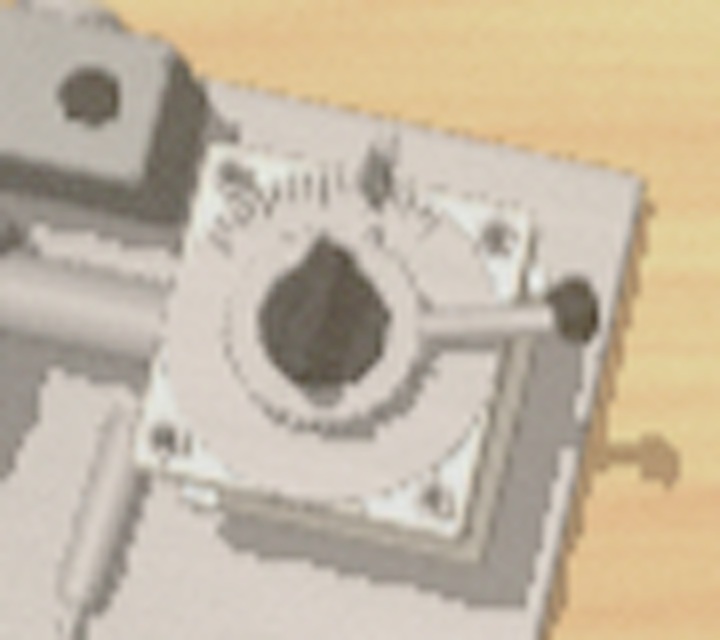

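```bash
python3 -m handwheel '[[0,0,0,0,0,-0.0272],[0,0,0,0,0,-0.0272],[0,0,0,0,0,-0.0272],[0,0,0,0,0,-0.0272],[0,0,0,0,0,-0.0272],[0,0,0,0,0,-0.0272],[0,0,0,0,0,-0.0272],[0,0,0,0,0,-0.0272]]' >/dev/null
python3 -m handwheel '[[0,0,0,0,0,-0.0272],[0,0,0,0,0,-0.0272],[0,0,0,0,0,-0.0272],[0,0,0,0,0,0]]' >/dev/null
python3 st.py -1.55 0.085 0.235 1.59
```

```text
t 24.75 p [ 0.431  -0.1431  0.2646] rot [-3.142 -0.     1.59 ] w 0.0316 q [ 0.48  0.19 -0.33  1.94  0.07  1.02  0.13]
 r 0.2557 th -2.039 F [ 0.34 -0.51  0.46] Ftan 0.54 Frad 0.3 M [-0.01 -0.02  0.01]
 need rows-units: x 5.639 y 4.792 z 1.185 rz -0.0001
```

```bash
python3 -m handwheel '[[0.9,0.8,0,0,0,0],[0.9,0.8,0,0,0,0],[0.9,0.8,0,0,0,0],[0.9,0.8,0,0,0,0],[0.9,0.8,0,0,0,0],[0.9,0.7,0,0,0,0],[0.2,0.05,0.6,0,0,0],[0,0,0.5,0,0,0]]' >/dev/null
python3 -m handwheel '[[0,0,0,0,0,0]]' >/dev/null
python3 st.py -1.55 0.085 0.176 1.59
python3 - <<'E'
from workcell import bot
from h import *
f=bot.grab_frame("side"); pickle.dump(f,open("side7.pkl","wb"))
im=cv2.resize(f["pixels"][110:180,275:345],None,fx=9,fy=9,interpolation=cv2.INTER_CUBIC)
cv2.imwrite("pics/side7.png",np.clip((im.astype(float)/255)**0.5*255*1.1,0,255).astype(np.uint8))
E
```

```text
t 25.88 p [ 0.5459 -0.0025  0.236 ] rot [-3.139  0.     1.587] w 0.0322 q [ 0.19  0.39 -0.4   1.76  0.17  1.03 -0.25]
 r 0.0876 th -1.577 F [-0.02  0.07  0.54] Ftan -0.02 Frad -0.07 M [-0.04  0.   -0.02]
 need rows-units: x 0.102 y 0.093 z 2.401 rz -0.0004
```

View pics/side7.png

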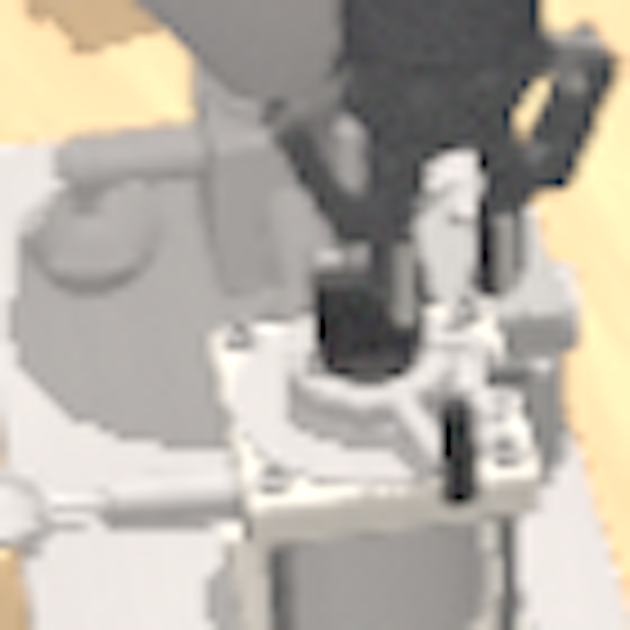

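```bash
python3 -m handwheel '[[0.1,0.13,0,0,0,0],[0,0,0.4,0,0,0],[0,0,0.5,0,0,0],[0,0,0.5,0,0,0],[0,0,0.5,0,0,0],[0,0,0.5,0,0,0],[0,0,0,0,0,0],[0,0,0,0,0,0]]' >/dev/null
python3 st.py -1.55 0.085 0.176 1.59
```

```text
t 26.93 p [0.5502 0.001  0.1774] rot [ 3.141 -0.     1.589] w 0.0324 q [ 0.17  0.46 -0.38  1.82  0.21  0.91 -0.28]
 r 0.0842 th -1.526 F [-0.37  0.31 -0.16] Ftan -0.35 Frad -0.33 M [0.04 0.03 0.02]
 need rows-units: x -0.032 y -0.082 z 0.055 rz -0.0001
```

```bash
python3 -m handwheel '[[0.011,-0.272,0.012,0,0,0.0127],[0.011,-0.272,0.012,0,0,0.0127],[0.011,-0.272,0.012,0,0,0.0127],[0.011,-0.272,0.012,0,0,0.0127]]' >/dev/null
python3 st.py
python3 -m handwheel '[[0.011,-0.272,0.012,0,0,0.0127],[0.011,-0.272,0.012,0,0,0.0127],[0.011,-0.272,0.012,0,0,0.0127],[0,0,0,0,0,0]]' >/dev/null
python3 st.py -2.1 0.085 0.176 1.04
```

```text
t 27.43 p [0.5236 0.0043 0.1765] rot [ 3.14  -0.     1.267] w 0.032 q [ 0.12  0.41 -0.31  1.89  0.16  0.87 -0.58]
 r 0.0839 th -1.845 F [ 3.65 -2.47 -2.82] Ftan 4.18 Frad 1.39 M [-0.53 -0.63 -0.04]
t 27.93 p [0.5047 0.0132 0.1756] rot [ 3.141 -0.     1.031] w 0.0323 q [ 0.06  0.38 -0.27  1.94  0.13  0.84 -0.81]
 r 0.0831 th -2.096 F [-0.94 -0.17 -1.85] Ftan -0.73 Frad 0.62 M [-0.02 -0.01 -0.02]
 need rows-units: x -0.075 y -0.013 z -0.016 rz -0.0014
```

```bash
python3 -m handwheel '[[0.0,-0.204,0.01,0,0,0.0096],[0.0,-0.204,0.01,0,0,0.0096],[0.0,-0.204,0.01,0,0,0.0096],[0,0,0,0,0,0]]' >/dev/null
python3 st.py
python3 -m handwheel '[[0.003,-0.136,0.006,0,0,0.0064],[0.003,-0.136,0.006,0,0,0.0064],[0.003,-0.136,0.006,0,0,0.0064],[0,0,0,0,0,0]]' >/dev/null
python3 st.py
python3 -m handwheel '[[0.003,-0.136,0.006,0,0,0.0064],[0.003,-0.136,0.006,0,0,0.0064],[0.003,-0.136,0.006,0,0,0.0064],[0,0,0,0,0,0]]' >/dev/null
python3 st.py
```

```text
t 28.43 p [0.4923 0.0219 0.1747] rot [ 3.141e+00 -1.000e-03  8.520e-01] w 0.0324 q [ 0.02  0.36 -0.23  1.97  0.11  0.82 -0.99]
 r 0.0832 th -2.279 F [ 0.15  0.2  -0.04] Ftan -0.01 Frad -0.25 M [ 0.01  0.03 -0.03]
t 28.93 p [0.485  0.0289 0.174 ] rot [ 3.142 -0.     0.732] w 0.0315 q [-0.02  0.35 -0.21  1.98  0.1   0.82 -1.12]
 r 0.0833 th -2.401 F [-0.17 -0.59  0.49] Ftan 0.32 Frad 0.52 M [-0.01 -0.03  0.02]
t 29.43 p [0.4786 0.0368 0.1734] rot [-3.142  0.     0.611] w 0.0317 q [-0.05  0.34 -0.18  2.    0.08  0.81 -1.24]
 r 0.0832 th -2.523 F [-0.05 -0.08  0.21] Ftan 0.03 Frad 0.08 M [-0.    0.03  0.  ]
```

```bash
for i in 1; do python3 -m handwheel '[[0.002,-0.1,0.005,0,0,0.0048],[0.002,-0.1,0.005,0,0,0.0048],[0.002,-0.1,0.005,0,0,0.0048]]' >/dev/null; python3 st.py; done
python3 -m handwheel '[[0.002,-0.1,0.005,0,0,0.0048],[0.002,-0.1,0.005,0,0,0.0048],[0.002,-0.1,0.005,0,0,0.0048]]' >/dev/null; python3 st.py
python3 -m handwheel '[[0.002,-0.1,0.005,0,0,0.0048],[0.002,-0.1,0.005,0,0,0.0048],[0.002,-0.1,0.005,0,0,0.0048]]' >/dev/null; python3 st.py
python3 -m handwheel '[[0,0,0,0,0,0]]' >/dev/null; python3 st.py
```

```text
t 29.8 p [0.4744 0.0433 0.173 ] rot [3.142 0.    0.516] w 0.0321 q [-0.08  0.34 -0.17  2.01  0.08  0.8  -1.35]
 r 0.0832 th -2.616 F [ 1.16 -1.06 -0.28] Ftan 1.5 Frad -0.47 M [-0.37 -0.19 -0.  ]
t 30.18 p [0.4709 0.0501 0.1726] rot [-3.142  0.     0.426] w 0.032 q [-0.11  0.33 -0.15  2.02  0.07  0.8  -1.44]
 r 0.0832 th -2.707 F [ 0.42 -2.02  0.79] Ftan 2.01 Frad 0.47 M [-0.45 -0.06 -0.01]
t 30.55 p [0.4682 0.057  0.1722] rot [-3.142  0.     0.335] w 0.0318 q [-0.14  0.33 -0.13  2.02  0.06  0.79 -1.54]
 r 0.0831 th -2.797 F [-1.25 -2.96  0.56] Ftan 2.36 Frad 2.17 M [-0.53  0.09 -0.05]
t 30.68 p [0.4682 0.0572 0.1722] rot [-3.141  0.     0.337] w 0.0324 q [-0.14  0.33 -0.13  2.02  0.06  0.79 -1.54]
 r 0.083 th -2.799 F [-0.23  1.28  0.09] Ftan -1.28 Frad -0.21 M [-0.03 -0.03  0.05]
```

```bash
python3 -m handwheel '[[0.001,-0.08,0.004,0,0,0.0037],[0.001,-0.08,0.004,0,0,0.0037],[0.001,-0.08,0.004,0,0,0.0037]]' >/dev/null; python3 st.py
python3 -m handwheel '[[0.001,-0.08,0.004,0,0,0.0037],[0.001,-0.08,0.004,0,0,0.0037],[0.001,-0.08,0.004,0,0,0.0037],[0,0,0,0,0,0]]' >/dev/null; python3 st.py
```

```text
t 31.05 p [0.4665 0.0627 0.172 ] rot [-3.142 -0.     0.266] w 0.0319 q [-0.16  0.33 -0.12  2.03  0.05  0.79 -1.62]
 r 0.0829 th -2.868 F [-1.02 -1.85 -0.18] Ftan 1.51 Frad 1.48 M [-0.33 -0.08 -0.  ]
t 31.55 p [0.465  0.0687 0.1717] rot [-3.141  0.     0.197] w 0.0318 q [-0.19  0.33 -0.11  2.03  0.05  0.79 -1.69]
 r 0.083 th -2.943 F [0.3  0.65 1.08] Ftan -0.58 Frad -0.43 M [-0.02  0.02  0.01]
```

```bash
python3 -m handwheel '[[0.001,-0.08,0.004,0,0,0.0037],[0,0,0,0,0,0]]' >/dev/null; python3 st.py
python3 -m handwheel '[[0.001,-0.08,0.004,0,0,0.0037],[0,0,0,0,0,0]]' >/dev/null; python3 st.py
```

```text
t 31.8 p [0.4648 0.0706 0.1716] rot [-3.142  0.     0.174] w 0.0321 q [-0.19  0.33 -0.1   2.03  0.05  0.79 -1.72]
 r 0.0829 th -2.965 F [-0.21 -0.37 -0.02] Ftan 0.32 Frad 0.27 M [-0.2   0.03  0.04]
t 32.05 p [0.4644 0.0725 0.1715] rot [-3.142  0.     0.151] w 0.0321 q [-0.2   0.33 -0.1   2.03  0.04  0.79 -1.75]
 r 0.0829 th -2.989 F [-0.11 -1.54  1.19] Ftan 1.5 Frad 0.34 M [-0.31  0.04  0.02]
```

```bash
python3 -m handwheel '[[0.001,-0.08,0.004,0,0,0.0037],[0.001,-0.08,0.004,0,0,0.0037],[0,0,0,0,0,0]]' >/dev/null; python3 st.py
python3 -m handwheel '[[0.001,-0.08,0.004,0,0,0.0037],[0.001,-0.08,0.004,0,0,0.0037],[0,0,0,0,0,0]]' >/dev/null; python3 st.py
```

```text
t 32.42 p [0.4639 0.0765 0.1713] rot [3.142 0.    0.104] w 0.0316 q [-0.22  0.33 -0.09  2.03  0.04  0.79 -1.8 ]
 r 0.0829 th -3.038 F [-1.56 -1.5   0.01] Ftan 1.33 Frad 1.7 M [-0.42  0.13  0.05]
t 32.8 p [0.4635 0.0805 0.1711] rot [-3.142  0.     0.058] w 0.0316 q [-0.23  0.33 -0.08  2.03  0.04  0.79 -1.85]
 r 0.083 th -3.086 F [-1.04 -2.6   1.65] Ftan 2.54 Frad 1.18 M [-0.69  0.15  0.03]
```

```bash
python3 -m handwheel '[[0.001,-0.08,0.004,0,0,0.0037],[0.001,-0.08,0.004,0,0,0.0037],[0,0,0,0,0,0]]' >/dev/null; python3 st.py
python3 -m handwheel '[[0.001,-0.08,0.004,0,0,0.0037],[0,0,0,0,0,0]]' >/dev/null; python3 st.py
```

```text
t 33.17 p [0.4634 0.0844 0.1709] rot [3.141 0.    0.011] w 0.032 q [-0.25  0.33 -0.07  2.03  0.03  0.79 -1.9 ]
 r 0.083 th -3.133 F [-0.91 -3.97  1.62] Ftan 3.96 Frad 0.95 M [-0.95  0.23  0.02]
t 33.42 p [0.4635 0.0862 0.1708] rot [ 3.141  0.    -0.012] w 0.0321 q [-0.26  0.33 -0.07  2.03  0.03  0.79 -1.92]
 r 0.0829 th 3.128 F [-1.15 -4.7   1.83] Ftan 4.72 Frad 1.09 M [-1.15  0.19 -0.02]
```

```bash
python3 -m handwheel '[[0.001,-0.08,0.004,0,0,0.0037],[0.001,-0.08,0.004,0,0,0.0037],[0,0,0,0,0,0]]' >/dev/null; python3 st.py
python3 -m handwheel '[[0.001,-0.08,0.004,0,0,0.0037],[0,0,0,0,0,0],[0,0,0,0,0,0]]' >/dev/null; python3 st.py
```

```text
t 33.8 p [0.4636 0.09   0.1706] rot [ 3.141  0.    -0.059] w 0.032 q [-0.27  0.33 -0.06  2.03  0.03  0.79 -1.97]
 r 0.083 th 3.082 F [-0.56 -5.18  2.84] Ftan 5.21 Frad 0.25 M [-1.44  0.29  0.01]
t 34.17 p [0.4637 0.0919 0.1705] rot [ 3.141  0.    -0.082] w 0.0316 q [-0.28  0.33 -0.05  2.02  0.02  0.79 -2.  ]
 r 0.083 th 3.06 F [-1.46 -6.8   2.9 ] Ftan 6.89 Frad 0.9 M [-1.56  0.28 -0.04]
```

```bash
python3 -m handwheel '[[0.001,-0.08,0.004,0,0,0.0037],[0,0,0,0,0,0],[0,0,0,0,0,0]]' >/dev/null; python3 st.py
python3 -m handwheel '[[0.001,-0.08,0.004,0,0,0.0037],[0,0,0,0,0,0],[0,0,0,0,0,0]]' >/dev/null; python3 st.py
```

```text
t 34.55 p [0.4639 0.0938 0.1704] rot [ 3.141  0.    -0.105] w 0.0321 q [-0.29  0.33 -0.05  2.02  0.02  0.79 -2.02]
 r 0.083 th 3.036 F [-1.64 -7.67  3.09] Ftan 7.8 Frad 0.83 M [-1.7   0.33 -0.02]
t 34.92 p [0.4641 0.0957 0.1703] rot [ 3.141  0.    -0.129] w 0.0321 q [-0.29  0.33 -0.04  2.02  0.02  0.79 -2.05]
 r 0.083 th 3.014 F [-0.85 -8.23  4.32] Ftan 8.27 Frad -0.21 M [-1.9   0.3   0.03]
```

```bash
python3 -m handwheel '[[0.001,-0.08,0.004,0,0,0.0037],[0,0,0,0,0,0],[0,0,0,0,0,0]]' >/dev/null; python3 st.py
python3 -m handwheel '[[0.001,-0.08,0.004,0,0,0.0037],[0,0,0,0,0,0],[0,0,0,0,0,0]]' >/dev/null; python3 st.py
```

```text
t 35.3 p [0.4644 0.0975 0.1702] rot [ 3.141  0.    -0.152] w 0.0319 q [-0.3   0.33 -0.04  2.02  0.02  0.79 -2.07]
 r 0.083 th 2.991 F [-0.6  -8.73  4.29] Ftan 8.73 Frad -0.71 M [-2.1   0.37  0.04]
t 35.67 p [0.4646 0.0994 0.1701] rot [ 3.14   0.    -0.175] w 0.0321 q [-0.31  0.34 -0.03  2.02  0.02  0.79 -2.1 ]
 r 0.083 th 2.969 F [-1.68 -8.85  4.72] Ftan 9.0 Frad 0.13 M [-2.22  0.41 -0.02]
```

```bash
python3 -m handwheel '[[0.001,-0.08,0.004,0,0,0.0037],[0,0,0,0,0,0],[0,0,0,0,0,0]]' >/dev/null; python3 st.py
python3 -m handwheel '[[0,0,0,0,0,0]]' >/dev/null; python3 st.py
python3 -m handwheel '[[0,0,0,0,0,0]]' >/dev/null; python3 st.py
```

```text
t 36.05 p [0.465  0.1013 0.17  ] rot [ 3.14   0.    -0.199] w 0.0321 q [-0.32  0.34 -0.03  2.02  0.01  0.79 -2.12]
 r 0.083 th 2.946 F [ -2.31 -10.91   5.  ] Ftan 11.15 Frad 0.15 M [-2.37  0.44 -0.01]
t 36.17 p [0.465  0.1013 0.17  ] rot [ 3.14   0.    -0.199] w 0.0321 q [-0.32  0.34 -0.03  2.02  0.01  0.79 -2.12]
 r 0.083 th 2.946 F [-2.32 -9.6   5.4 ] Ftan 9.87 Frad 0.41 M [-2.39  0.41  0.06]
t 36.3 p [0.465  0.1013 0.17  ] rot [ 3.14   0.    -0.199] w 0.032 q [-0.32  0.34 -0.03  2.02  0.01  0.79 -2.12]
 r 0.083 th 2.946 F [ -2.16 -10.11   5.45] Ftan 10.34 Frad 0.15 M [-2.33  0.46  0.03]
```

```bash
python3 -m handwheel '[[0.001,-0.08,0.004,0,0,0.0037],[0,0,0,0,0,0],[0,0,0,0,0,0]]' >/dev/null; python3 st.py|tail -1
python3 -m handwheel '[[0,0,0,0,0,0]]' >/dev/null; python3 st.py|tail -1
python3 -m handwheel '[[0.001,-0.08,0.004,0,0,0.0037],[0,0,0,0,0,0],[0,0,0,0,0,0]]' >/dev/null; python3 st.py|tail -1
python3 -m handwheel '[[0,0,0,0,0,0]]' >/dev/null; python3 st.py|tail -1
python3 -m handwheel '[[0,0,0,0,0,0]]' >/dev/null; python3 st.py
```

```text
r 0.083 th 2.924 F [ -2.08 -12.62   6.37] Ftan 12.77 Frad -0.69 M [-2.67  0.51  0.04]
 r 0.083 th 2.924 F [ -2.79 -11.79   5.83] Ftan 12.11 Frad 0.18 M [-2.58  0.53  0.02]
 r 0.083 th 2.902 F [ -3.09 -11.97   7.01] Ftan 12.36 Frad 0.16 M [-2.88  0.56  0.03]
 r 0.083 th 2.902 F [ -2.64 -12.32   6.13] Ftan 12.59 Frad -0.36 M [-2.82  0.6  -0.02]
t 37.42 p [0.4658 0.1048 0.1698] rot [ 3.14   0.    -0.245] w 0.0321 q [-0.33  0.34 -0.02  2.02  0.01  0.79 -2.17]
 r 0.083 th 2.902 F [ -1.97 -12.79   7.06] Ftan 12.89 Frad -1.12 M [-2.83  0.57 -0.02]
```

```bash
python3 -m handwheel '[[0,0.1,0,0,0,0],[0,0.12,0,0,0,0],[0,0.1,0,0,0,0],[0,0,0,0,0,0]]' >/dev/null; python3 st.py
python3 -m handwheel '[[0,0,-0.4,0,0,0],[0,0,-0.8,0,0,0],[0,0,-0.9,0,0,0],[0,0,-0.9,0,0,0],[0,0.5,-0.8,0,0,0],[0,1,0,0,0,0],[0,1,0,0,0,0],[0,1,0,0,0,0]]' >/dev/null
python3 -m handwheel '[[0,1,0,0,0,0],[0,1,0,0,0,0],[0,1,0,0,0,0],[0,1,0,0,0,0],[0,1,0,0,0,0],[0,1,0,0,0,0],[0,0.5,0,0,0,0],[0,0,0,0,0,0]]' >/dev/null
python3 st.py
python3 look.py 8
python3 - <<'E'
from fit import *
a=pickle.load(open("top6.pkl","rb")); b=pickle.load(open("top8.pkl","rb"))
c=np.array([.5462,.0826])
for f in (a,b):
    print([(round(t,2),round(float(knob(f,t,.0035,c,(-.1,0))),2)) for t in np.arange(-.4,-.1,.03)])
A,B=[x["pixels"][145:195,235:285].astype(float) for x in (a,b)]
cv2.imwrite("pics/diff8.png",cv2.resize(np.clip(128+(B-A).mean(2)*2.5,0,255).astype(np.uint8),None,fx=10,fy=10,interpolation=cv2.INTER_CUBIC))
E
```

```text
t 37.92 p [0.4641 0.0984 0.1698] rot [-3.141  0.    -0.244] w 0.0318 q [-0.32  0.33 -0.02  2.02  0.01  0.78 -2.16]
 r 0.0833 th 2.981 F [-0.18  0.05  0.1 ] Ftan -0.02 Frad 0.19 M [-0.01  0.02  0.03]
t 39.92 p [ 0.4038 -0.1443  0.2651] rot [-3.141 -0.    -0.245] w 0.0318 q [ 0.04  0.13  0.18  2.02 -0.03  1.   -1.58]
 r 0.2701 th -2.127 F [0.35 0.06 0.45] Ftan 0.27 Frad -0.23 M [-0.   -0.03 -0.01]
[(np.float64(-0.4), 8.56), (np.float64(-0.37), 7.79), (np.float64(-0.34), 7.11), (np.float64(-0.31), 6.55), (np.float64(-0.28), 6.2), (np.float64(-0.25), 6.14), (np.float64(-0.22), 6.17), (np.float64(-0.19), 6.43), (np.float64(-0.16), 6.69), (np.float64(-0.13), 7.22), (np.float64(-0.1), 7.86)]
[(np.float64(-0.4), 7.76), (np.float64(-0.37), 6.99), (np.float64(-0.34), 6.36), (np.float64(-0.31), 5.79), (np.float64(-0.28), 5.47), (np.float64(-0.25), 5.44), (np.float64(-0.22), 5.57), (np.float64(-0.19), 5.95), (np.float64(-0.16), 6.38), (np.float64(-0.13), 7.1), (np.float64(-0.1), 7.92)]
```

View pics/top8.png

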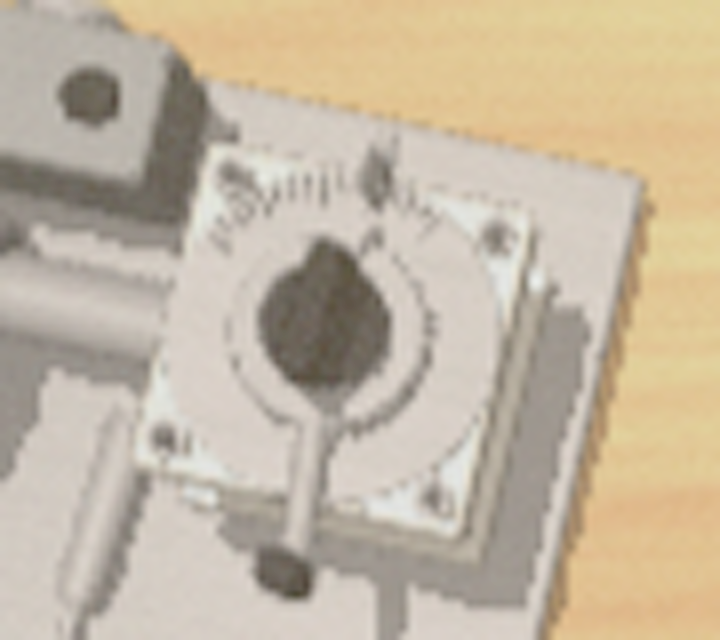

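View pics/diff8.png

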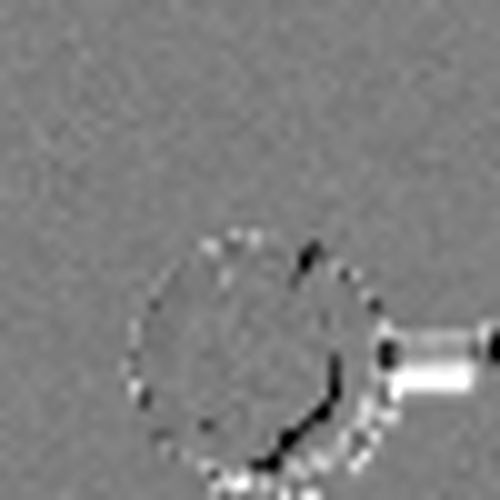

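Run:
```python
from h import *
L=np.array([-.110,-.123]); c=np.array([.5461,.0829])
for n,dz in (("0",0.),("5",.0036),("6",.0037),("8",.0037)):
    f=pickle.load(open(f"top{n}.pkl","rb")); g=f["pixels"].astype(np.float32).mean(2)
    out=[]
    rng=np.arange(.6,1.2,.04) if n=="0" else np.arange(-.55,.1,.04)
    for a in rng:
        u=np.array([np.cos(a),np.sin(a)]); v=[]
        for kind in (0,1):
            P=[]
            for r in np.arange(.037,.045,.001):
                p=c+r*u; z=.178-dz
                P.append([*p,z] if kind==0 else [*(p+L*(z-.153)),.153])
            q=proj(f,P).astype(np.float32); v.append(int(cv2.remap(g,q[:,0].reshape(-1,1),q[:,1].reshape(-1,1),cv2.INTER_LINEAR).mean()))
        out.append((round(a,2),*v))
    print(n,out)
f=pickle.load(open("top8.pkl","rb")); im=f["pixels"][160:178,252:282]; k=24
g=cv2.resize(im,None,fx=k,fy=k,interpolation=cv2.INTER_NEAREST).astype(float); g=np.clip((g-60)/(145-60)*255,0,255).astype(np.uint8)
for a,col in ((-.2,(0,255,0)),(-.265,(0,0,255)),(-.33,(255,0,0))):
    u=np.array([np.cos(a),np.sin(a)])
    for P in ([[*(c+r*u),.1743] for r in (.022,.045)],[[*(c+r*u+L*.0213),.153] for r in (.035,.045)]):
        q=((proj(f,P)-[252,160]+.5)*k).astype(int); cv2.line(g,tuple(q[0].tolist()),tuple(q[1].tolist()),col,1)
cv2.imwrite("pics/ptr.png",g)
```

```text
0 [(np.float64(0.6), 120, 107), (np.float64(0.64), 120, 89), (np.float64(0.68), 119, 72), (np.float64(0.72), 122, 62), (np.float64(0.76), 126, 58), (np.float64(0.8), 127, 58), (np.float64(0.84), 127, 57), (np.float64(0.88), 127, 57), (np.float64(0.92), 127, 63), (np.float64(0.96), 127, 76), (np.float64(1.0), 128, 99), (np.float64(1.04), 129, 113), (np.float64(1.08), 129, 119), (np.float64(1.12), 129, 123), (np.float64(1.16), 128, 124)]
5 [(np.float64(-0.55), 128, 129), (np.float64(-0.51), 121, 128), (np.float64(-0.47), 116, 129), (np.float64(-0.43), 112, 130), (np.float64(-0.39), 111, 126), (np.float64(-0.35), 114, 109), (np.float64(-0.31), 110, 97), (np.float64(-0.27), 116, 105), (np.float64(-0.23), 130, 110), (np.float64(-0.19), 132, 113), (np.float64(-0.15), 131, 118), (np.float64(-0.11), 130, 122), (np.float64(-0.07), 130, 127), (np.float64(-0.03), 131, 131), (np.float64(0.01), 121, 128), (np.float64(0.05), 114, 125), (np.float64(0.09), 127, 120)]
6 [(np.float64(-0.55), 129, 129), (np.float64(-0.51), 121, 128), (np.float64(-0.47), 115, 127), (np.float64(-0.43), 111, 129), (np.flo
[... 215 characters left out ...]
oat64(-0.11), 131, 134), (np.float64(-0.07), 130, 132), (np.float64(-0.03), 129, 129), (np.float64(0.01), 121, 127), (np.float64(0.05), 115, 124), (np.float64(0.09), 127, 119)]
8 [(np.float64(-0.55), 128, 129), (np.float64(-0.51), 121, 128), (np.float64(-0.47), 115, 129), (np.float64(-0.43), 110, 130), (np.float64(-0.39), 109, 123), (np.float64(-0.35), 115, 104), (np.float64(-0.31), 119, 90), (np.float64(-0.27), 127, 92), (np.float64(-0.23), 131, 98), (np.float64(-0.19), 131, 112), (np.float64(-0.15), 131, 124), (np.float64(-0.11), 130, 132), (np.float64(-0.07), 130, 131), (np.float64(-0.03), 130, 129), (np.float64(0.01), 120, 128), (np.float64(0.05), 114, 126), (np.float64(0.09), 125, 120)]
```

View pics/ptr.png

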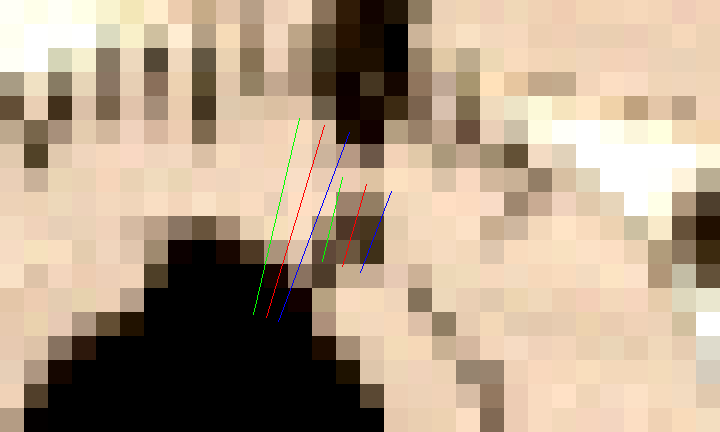

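Run:
```python
from h import *
f=pickle.load(open("top8.pkl","rb"))
p=back(f,((285.5)/8-.5+220,(572.5)/8-.5+140),.199)[:2]-[.5461,.0829]; print(np.hypot(*p),np.arctan2(p[1],p[0]))
cv2.imwrite("pics/full8.png",f["pixels"])
```

```text
0.08536263755444864 3.049198338747246
```

View pics/full8.png

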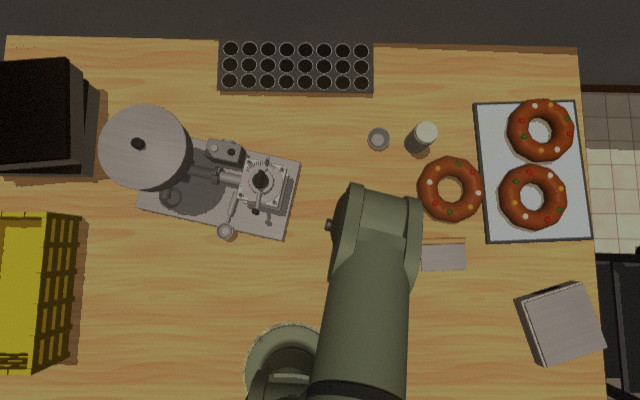

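```bash
python3 st.py; python3 -c "
from workcell import bot
print(bot.job_done())"
```

```text
t 40.02 p [ 0.404  -0.1434  0.2649] rot [-3.141 -0.    -0.243] w 0.0322 q [ 0.04  0.13  0.18  2.02 -0.03  1.   -1.58]
 r 0.2693 th -2.128 F [-0.53  0.62 -0.53] Ftan -0.78 Frad -0.25 M [ 0.02 -0.    0.  ]
the job is handed in; nothing more can be done
None
```

The job is handed in at 40 s of the 72 s allowed. I slackened the lock ring by about 0.7 rad, turned the knob clockwise to the marker and re-tightened the ring. I then withdrew the arm clear of the machine. No verdict was reported.

**Knob position:** the marker clip stands at about -0.265 rad in the top picture. The pointer's faint outline and its shadow give about -0.27 rad. The gripper's yaw when I let go was -0.291 rad, while a fit of the T-grip's outline gave about -0.25 rad. These disagree by about 0.04 rad, but all lie within roughly 0.03 rad of the marker; the tolerance is about 0.06 rad. My first turn, to -0.257 rad by the gripper, read -0.20 in the picture, so I regripped and added 0.034 rad.

**Ring tightness:** the last readings at the post were 12.4 to 12.9 N, and the wrist moment agreed at about 12.2 N. After I let go, the picture put the post about 0.05 rad (4 mm) short of where the arm readings had it. I took that as camera offset and finger flex, and did not push again to check. If it was real slippage, the ring would still be at about 11 N.

**Surroundings:** the marker clip showed no shift in the pictures. In the last top picture the other visible bench objects looked undisturbed. The brush was hidden behind the arm there, and I did not check the tin under the nozzle separately.

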